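# Build up two wooden casting patterns on their moulding boards

### The arm

A 7-joint arm with a two-finger parallel gripper is mounted at the origin on the work surface. World frame = base frame: x ahead of the robot, y to its left, z up, the work surface at z = 0. Lengths are in m, angles in rad, forces in N, time in s.
With the tool pointing down it reaches from about 0.4 to 0.875 m from the base axis. Payload 19.3 kg.
Tool frame: the origin (TCP) lies between the finger pads; the fingertips stand 17 mm ahead of it and the grasp point (between the pads) lies 2 mm behind it; x points along the fingers, y is the direction in which the jaws open and shut, and the axes are right-handed (so a half turn about x gives the same grasp; the last joint's range is limited). The gripper opens to 85 mm and grips with 20 to 120 N. Pads are 22 mm wide; open, the fingers measure 114 mm over their backs; the gripper's body (76 mm by 85 mm) begins 54 mm behind the grasp point. The pads swing forward as they close: fully open they stand 13 mm farther back than shut.
Start: joints at [-1.174, 0.521, -0.036, 1.599, 0.021, 1.021, -0.113], TCP at [0.281, 0.558, 0.248] pointing down, gripper open.
Joint ranges: [-2.91, 2.91], [-0.3, 2.13], [-1.5, 1.42], [0.17, 2.43], [-1.26, 4.41], [0.16, 1.93], [-2.52, 2.52]. Speed limits (rad/s): [1.89, 1.89, 2.39, 2.39, 3.01, 3.01, 3.01].

### API

Orientations are given as [roll, pitch, yaw] about the fixed x, y, z axes, in that order (R = Rz(yaw) Ry(pitch) Rx(roll)).
In Python, from workcell import bot gives the robot as it stands.
- The arm moves only by the shell command python3 -m creep 'ROWS' [FORCE]. ROWS is JSON, a list of rows, each an object of numbers: "wx", "wy", "wz": the turn, a rotation vector about the tool's x, y, z in degrees; "tx", "ty", "tz": the shift along the tool's x, y, z in m; "claw": the closure, from 0 (fully open) to 1 (shut). A call has 1 to 8 rows; each row is the pose to reach, as a shift and turn from the pose measured when the call began, along the tool's axes at that moment; what a row does not reach only later rows make up. A row lasts 1/10 s, in which the tool goes at most 50 mm and 8.59 degrees, less where a joint would pass 70% of its speed; a pose out of reach is approached as far as the arm can. A call with a gripper value outside its range is refused whole. The fingers move at their own pace and stop on an object; FORCE is the grip in N (left out, the last holds). Time passes only in rows, so rows that repeat a pose let the fingers close. It gives the time, the measured TCP pose, the force and the opening at its end, in the units of the state.
- bot.observe(): the state, without advancing time (a new reading comes with each control period).
- bot.grab_frame(name): name is "scene" or "top" or "wrist"; returns the picture (420x560x3 uint8, blue, green, red); there is no depth.
- bot.get_calibration(name): a dict with "fx", "fy", "cx", "cy" (pixels), "R" (3x3) and "t" (3): a world point X has camera coordinates R X + t. Camera axes: x right, y down, z forward; pixel columns grow to the right and rows downward; lengths in m; the calibration is good to about 2 mm. A picture is of the moment at which its call begins: read the wrist's pose just before it. get_calibration takes no time and is no camera call; for the wrist camera it gives the pose at the moment of the call.
- bot.job_done(): hands the job in, once; it reports no verdict.
The state is a dict: "clock": time; "qpos": joint angles; "qd": joint speeds; "joint_efforts": joint torques, N m; "position": TCP position; "tool_rot": TCP orientation; "force": force on the tool from outside, world axes, zero at the start; "moment": the same for the moment, N m; "grip_width": finger opening in m.
Only numpy, scipy, OpenCV 4.12 (cv2) and the standard library are available. Lean on these libraries where they do the work, as an engineer would, in place of code of your own. Each camera call takes 0.05 s, during which the arm holds its last target.

### The job

Lay out the two wooden casting patterns ready for moulding. On the oblong board stack the bearing pedestal from the bottom up: the foot plate with its bolt pads upward, the I-shaped column between the pads, and the round-backed bearing housing on top; on the round board stack the flange: the flat disc, then the stepped plug with its wide end down. Centre each piece on what it rests on, line up the long sides of the pedestal's pieces with those of the oblong board, and leave the brick, the tin and the draw eye where they lie.

Things in the scene. Friction and masses are not known exactly. Their poses are not given: they have to be found in the camera images.
- oblong_board: Fixed dark wooden rectangular moulding board lying on the bench, 120 (its x) by 200 (its y) by 18 high, with thin scribed centre lines. Origin at the centre of its underside, z up; its top is at z = 18 mm. Its long side runs along its y.
- round_board: Fixed dark wooden round moulding board lying on the bench, diameter 120, 18 high, with thin scribed centre lines. Origin at the centre of its underside, z up; its top is at z = 18 mm.
- foot: Loose foot plate of light wood, a flat bar 56 (its x) by 140 (its y) by 20 high, about 0.10 kg. On its top are two round bolt pads, diameter 26, 5 high, at y = +54 and -54 mm. The flat between the pads is 82 mm long. Origin at the centre of its underside, z up. Easily gripped across the 56 mm at its middle. Lies flat, pads up.
- column: Loose I-shaped column of light wood: two flat flanges 44 (its x) by 60 (its y) by 10 thick joined by a web 44 (x) by 32 (y), total height 45, about 0.06 kg. Both faces at x = +22 and -22 mm are flat from bottom to top and are good to grip. Origin at the centre of its underside, z up. Stands upright.
- housing: Loose round-backed bearing housing of light wood: a flat base 44 (its x) by 60 (its y) by 14 high, carrying a barrel of diameter 40 lying along x with its axis 22 above the underside; total height 42, about 0.06 kg. The end faces at x = +22 and -22 mm are flat (base and barrel flush) and are good to grip. Origin at the centre of its underside, z up. Lies base down.
- disc: Loose flat disc of light wood, diameter 60, 18 high, about 0.04 kg. Origin at the centre of its underside, z up. Lies flat.
- plug: Loose stepped round plug of light wood: wide end diameter 40, 14 high, and above it a stem of diameter 28, 36 high; total height 50, about 0.03 kg. Origin at the centre of the underside of the wide end, z up. Stands on its wide end.
- brick: Bystander: a loose brick, 100 by 60 by 55 high, about 0.6 kg. Origin at the centre of its underside.
- tin: Bystander: a closed metal tin, diameter 68, 95 high, about 0.35 kg, standing. Origin at the centre of its underside.
- draw_eye: Bystander: a steel draw eye lying flat, a ring of diameter about 40 and 6 thick with a rod of diameter 6 reaching to about 108 mm from the ring's centre along its x. Origin at the centre of the ring's underside.
Not all that is in view belongs to the job. What is shaped like the housing but yellow is not meant. What is shaped like the disc but black is not meant.

How it is judged:
At the end, for the whole second after the job is handed in: Foot plate, column, housing stacked on the oblong board; disc, plug on the round board. Centred within 15 mm on the boards, 10 mm on pieces; fully down (4 mm), upright (0.1 rad), pedestal pieces parallel (0.17 rad, either way round), all at rest; bystanders moved at most 20 mm (horizontal distance between foot and oblong_board below 0.015 m and z of foot in the frame of oblong_board between 0.014 and 0.022 m and angle between each of foot, column, housing, disc, plug's own z axis and vertical below 0.1 rad and linear speed of each of foot, column, housing, disc, plug below 0.02 m/s and angular speed of each of foot, column, housing, disc, plug below 0.2 rad/s and angle between the y axis of foot and the y axis of oblong_board, either way round below 0.17 rad and horizontal distance between column and foot below 0.01 m and z of column in the frame of foot between 0.016 and 0.024 m and angle between the y axis of column and the y axis of foot, either way round below 0.17 rad and horizontal distance between housing and column below 0.01 m and z of housing in the frame of column between 0.041 and 0.049 m and angle between the y axis of housing and the y axis of column, either way round below 0.17 rad and horizontal distance between disc and round_board below 0.015 m and z of disc in the frame of round_board between 0.014 and 0.022 m and horizontal distance between plug and disc below 0.01 m and z of plug in the frame of disc between 0.014 and 0.022 m); the robot touches nothing.
It fails at once if the brick is moved more than 20 mm (distance of brick from where it was at the start of the episode above 0.02 m).
It fails at once if the tin is moved more than 20 mm (distance of tin from where it was at the start of the episode above 0.02 m).
It fails at once if the draw eye is moved more than 20 mm (distance of draw_eye from where it was at the start of the episode above 0.02 m).
It also fails if it takes over 141 s, if anything falls off the work surface, if the arm or the gripper's body presses on something with over 40 N, if the wrist force passes 120 N, or if a joint passes its speed limit or range.

## Working session

There is one attempt and no reset: what is moved stays moved. The work goes in short steps, Python scripts to look and compute and a shell command to move; the robot and the scene stay as the last step left them, time stands still between calls to the robot, and variables do not carry over. Pictures are saved under pics/ and viewed, and the job is handed in when it is done.

```bash
ls; mkdir -p pics
python3 - <<'E'
from workcell import bot
import cv2
s=bot.observe();print(s)
for n in("scene","top","wrist"):
    cv2.imwrite(f"pics/{n}0.png",bot.grab_frame(n)); c=bot.get_calibration(n); print(n,c)
E
```

```text
pics
{'clock': 0.0, 'qpos': array([-1.17419636,  0.52199951, -0.03633512,  1.59998096,  0.02114554,
        1.02106113, -0.11278043]), 'qd': array([-0.00056164, -0.00088085, -0.0002098 , -0.00087599, -0.00029028,
        0.00125682, -0.00037521]), 'joint_efforts': array([-1.75703855e-03, -9.27100754e+01,  1.97935089e+00, -3.69936204e+01,
        1.78254145e-02,  8.22803500e-03,  6.67732451e-06]), 'position': array([0.28114912, 0.55786244, 0.24774433]), 'tool_rot': array([-1.5484002 ,  1.56972913, -2.01521285]), 'force': array([0.35219653, 0.6786375 , 0.10607369]), 'moment': array([ 0.03516328,  0.0107871 , -0.00888012]), 'grip_width': 0.08553251132633863}
scene {'fx': 380.80805894024104, 'fy': 380.80805894024104, 'cx': 281.5432853923025, 'cy': 201.00829407319247, 'R': array([[ 0.86430045,  0.50296407, -0.00344581],
       [ 0.36023284, -0.62378121, -0.69363484],
       [-0.35102283,  0.59826762, -0.72031856]]), 't': array([-0.45487258, -0.17632415,  1.28412477])}
top {'fx': 484.8205656666456, 'fy': 484.8205656666456, 'cx': 278.5331855851814, 'cy': 216.25340545973276, 'R': array([[-0.02105781, -0.9996876 ,  0.01346387],
       [-0.98065037,  0.0180314 , -0.19493519],
       [ 0.19463152, -0.01730825, -0.98072371]]), 't': array([-0.00601258,  0.53845612,  1.14264427])}
wrist {'fx': 374.2651628605438, 'fy': 374.2651628605438, 'cx': 282.6175903318757, 'cy': 212.13696429546562, 'R': array([[ 0.44961415,  0.89322224, -0.00107011],
       [ 0.86229806, -0.43373495,  0.2613734 ],
       [ 0.23300039, -0.11843994, -0.96523717]]), 't': array([-0.62404398, -0.03387191,  0.37895452])}
```

View pics/scene0.png

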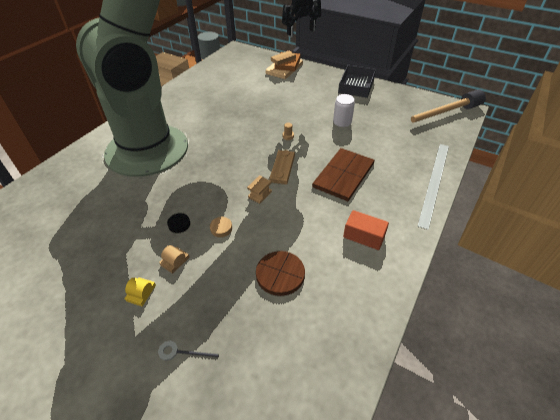

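View pics/top0.png

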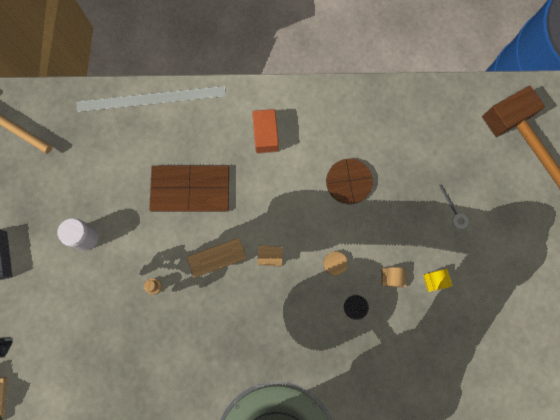

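View pics/wrist0.png

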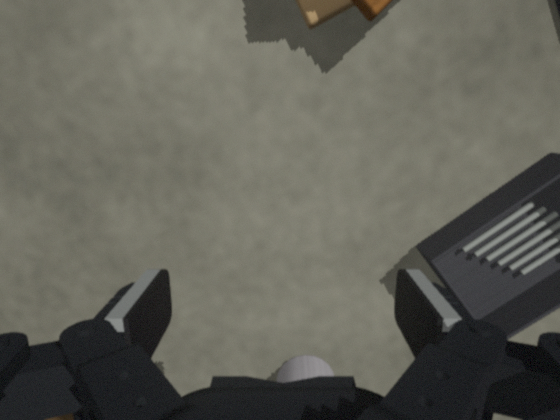

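Candidates, as top-view pixels:
- **Housing:** wooden piece at (394,277), or the yellow one at (438,281). By the description it is the wooden one.
- **Disc:** wooden piece at (336,263), or the black one at (356,307). By the description it is the wooden one.
- **Foot:** (217,257), with the loose planks at the left edge as lookalikes.
- **Column:** (270,256).
- **Plug:** (152,286).
- **Boards:** (190,188) and (350,181).

Next I'll check these in close crops.

```bash
cat > h.py <<'E'
import numpy as np, cv2
from scipy.spatial.transform import Rotation as Ro
from workcell import bot
def cal(n):
    c=bot.get_calibration(n); return c
def ray(c,u,v):
    d=np.array([(u-c['cx'])/c['fx'],(v-c['cy'])/c['fy'],1.]); R=np.array(c['R']);t=np.array(c['t'])
    return -R.T@t, R.T@d
def atz(c,u,v,z):
    o,d=ray(c,u,v); return o+d*(z-o[2])/d[2]
def proj(c,X):
    p=np.array(c['R'])@np.array(X)+c['t']; return np.array([c['fx']*p[0]/p[2]+c['cx'],c['fy']*p[1]/p[2]+c['cy']])
def tri(obs):
    A=np.zeros((3,3));b=np.zeros(3)
    for c,u,v in obs:
        o,d=ray(c,u,v);d=d/np.linalg.norm(d);M=np.eye(3)-np.outer(d,d);A+=M;b+=M@o
    X=np.linalg.solve(A,b); return X,[np.round(proj(c,X)-[u,v],1) for c,u,v in obs]
def go(pos,jaw):
    """shift (tool axes, mm) and turn (deg) from the present pose to tool down at pos, jaws along world angle jaw (rad, mod pi)"""
    s=bot.observe(); R=Ro.from_euler('xyz',s['tool_rot']).as_matrix()
    best=None
    for k in(0,np.pi):
        y=np.array([np.cos(jaw+k),np.sin(jaw+k),0]);x=np.array([0,0,-1.])
        T=np.c_[x,y,np.cross(x,y)]; w=np.degrees(Ro.from_matrix(R.T@T).as_rotvec())
        if best is None or np.linalg.norm(w)<np.linalg.norm(best): best=w
    print('t',s['clock'],'shift',np.round(R.T@(np.array(pos)-s['position']),4),'turn',np.round(best,1),'q7',round(s['qpos'][6],2),'pos',np.round(s['position'],4))
E
python3 - <<'E'
import cv2
t=cv2.imread('pics/top0.png');s=cv2.imread('pics/scene0.png')
cv2.imwrite('pics/t1.png',cv2.resize(t[150:310,130:330],None,fx=4,fy=3.75,interpolation=2)[:,:] if 0 else cv2.resize(t[155:305,130:330],None,fx=4,fy=4,interpolation=2))
cv2.imwrite('pics/t2.png',cv2.resize(t[155:325,310:470],None,fx=3.5,fy=3.5,interpolation=2))
cv2.imwrite('pics/s1.png',cv2.resize(s[115:265,210:410],None,fx=4,fy=4,interpolation=2))
cv2.imwrite('pics/s2.png',cv2.resize(s[200:310,110:310],None,fx=4,fy=4,interpolation=2))
E
```

```text
(no output)
```

View pics/t1.png

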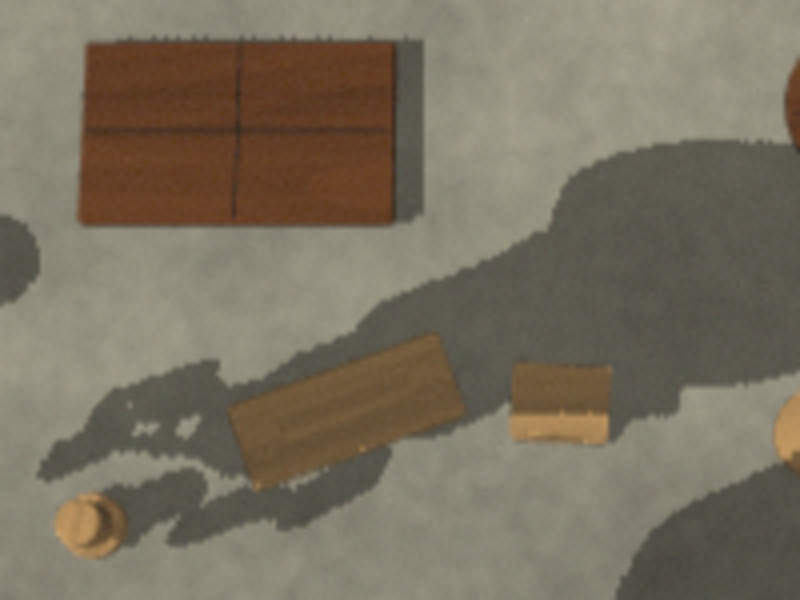

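View pics/t2.png

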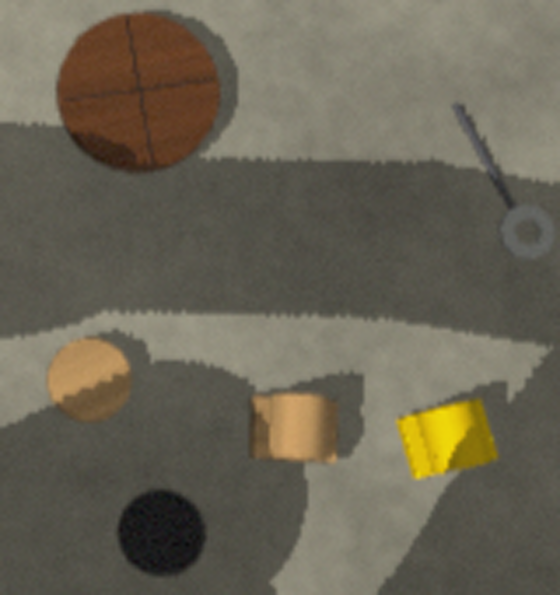

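View pics/s1.png

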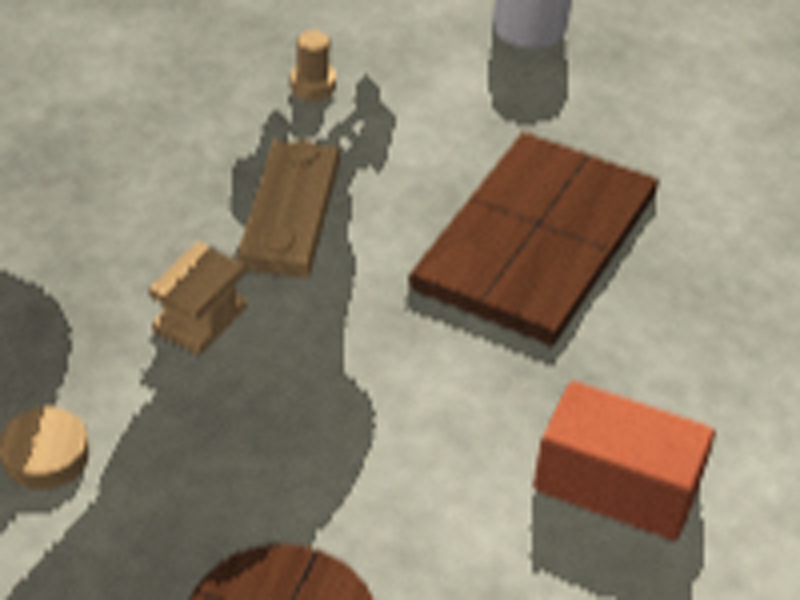

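View pics/s2.png

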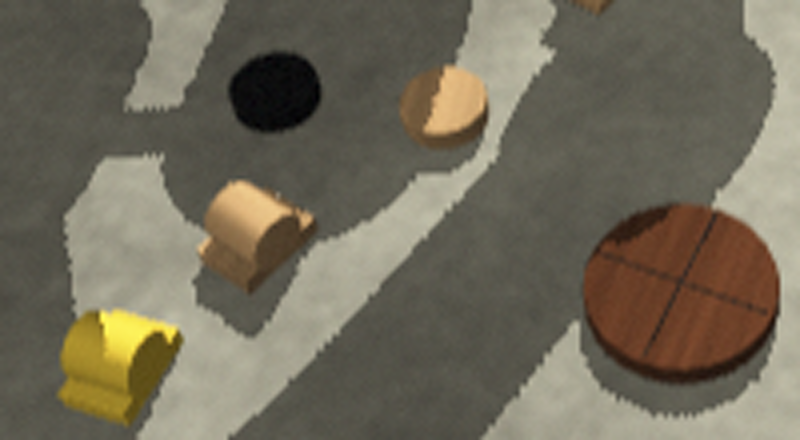

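The crops confirm the choice: wooden housing at t2 (294,428), wooden disc at t2 (90,380), and the foot with its pads up. The yellow and black pieces are separate. Next I triangulate.

```bash
cat > m1.py <<'E'
from h import *
T=cal('top');S=cal('scene')
def t1(U,V):return(T,130+(U+.5)/4-.5,155+(V+.5)/4-.5)
def t2(U,V):return(T,310+(U+.5)/3.5-.5,155+(V+.5)/3.5-.5)
def s1(U,V):return(S,210+(U+.5)/4-.5,115+(V+.5)/4-.5)
def s2(U,V):return(S,110+(U+.5)/4-.5,200+(V+.5)/4-.5)
for n,a in dict(obl=[t1(237,130),s1(541,223)],rnd=[t2(140,89),s2(681,283)],
 o_tl=[t1(88,43),s1(657,181)],o_bl=[t1(80,224),s1(527,134)],o_tr=[t1(395,42),s1(552,328)],o_br=[t1(393,224),s1(412,278)],
 f_a=[t1(229,407),s1(340,150)],f_b=[t1(260,488),s1(278,141)],f_c=[t1(437,333),s1(309,263)],f_d=[t1(464,412),s1(240,256)],
 c_a=[t1(515,363),s1(246,268)],c_b=[t1(511,440),s1(202,242)],c_c=[t1(611,367),s1(207,314)],c_d=[t1(608,442),s1(151,291)],
 disc=[t2(90,380),s2(444,103)],plug=[t1(79,522),s1(314,39)]).items():
    X,r=tri(a);print(n,np.round(X,4),r)
for n,p in dict(h1=t2(254,397),h2=t2(333,393),h3=t2(337,463),h4=t2(252,461),y=t2(447,440)).items(): print(n,atz(*p,0.014),atz(*p,0.04))
E
python3 m1.py
```

```text
obl [0.6275 0.2123 0.0167] [array([-0.4, -0.6]), array([-0.6,  0.2])]
rnd [ 0.6385 -0.2027  0.0159] [array([-0.3, -0.3]), array([-0.4,  0.1])]
o_tl [0.6872 0.3093 0.0139] [array([-0.2, -0.2]), array([-0.2,  0.1])]
o_bl [0.57   0.313  0.0118] [array([-0.8, -1.1]), array([-1. ,  0.3])]
o_tr [0.6823 0.1098 0.0195] [array([-0. , -0.1]), array([-0.1,  0. ])]
o_br [0.5658 0.1134 0.0102] [array([-0.6, -0.8]), array([-0.8,  0.2])]
f_a [0.449  0.2147 0.0155] [array([-0.4, -0.5]), array([-0.5,  0.1])]
f_b [0.3995 0.1956 0.018 ] [array([-0.9, -1.1]), array([-1. ,  0.2])]
f_c [0.4935 0.085  0.015 ] [array([-0.4, -0.6]), array([-0.6,  0.1])]
f_d [0.4431 0.0682 0.0125] [array([-0.3, -0.4]), array([-0.4,  0.1])]
c_a [0.4696 0.035  0.0394] [array([-0.3, -0.4]), array([-0.4,  0.1])]
c_b [0.4246 0.0401 0.0399] [array([-1.1, -1.3]), array([-1.4,  0.3])]
c_c [ 0.4683 -0.022   0.0399] [array([-1.1, -1.3]), array([-1.5,  0.3])]
c_d [ 0.4211 -0.0201  0.0385] [array([-0.8, -0.8]), array([-0.9,  0.2])]
disc [ 0.4247 -0.1565  0.0115] [array([-0.4, -0.4]), array([-0.5,  0.1])]
plug [0.3776 0.2975 0.0493] [array([-0.4, -0.5]), array([-0.4,  0.1])]
h1 [ 0.40902635 -0.27398533  0.014     ] [ 0.40680521 -0.26801906  0.04      ]
h2 [ 0.41075604 -0.33086868  0.014     ] [ 0.40849779 -0.32368181  0.04      ]
h3 [ 0.36111425 -0.33014411  0.014     ] [ 0.35992122 -0.32297278  0.04      ]
h4 [ 0.36375216 -0.26971082  0.014     ] [ 0.36250252 -0.26383628  0.04      ]
y [ 0.37573068 -0.40997005  0.014     ] [ 0.37422401 -0.4010858   0.04      ]
```

Run:
```python
from h import *
go([.4463,.1409,.20],np.radians(18.9))
s=bot.observe();print(Ro.from_euler('xyz',s['tool_rot']).as_matrix().round(2))
```

```text
t 0.15 shift [ 0.0481 -0.2981  0.3351] turn [44.4  0.   0. ] q7 -0.11 pos [0.2812 0.5579 0.2479]
[[-0.    0.45  0.89]
 [-0.    0.89 -0.45]
 [-1.   -0.    0.  ]]
```

```bash
G='{"tx":0.048,"ty":-0.298,"tz":0.335,"wx":44.4}'; python3 -m creep '[{"tx":0.01,"ty":-0.298,"tz":0.335,"wx":44.4,"claw":0},{"tx":0.02,"ty":-0.298,"tz":0.335,"wx":44.4,"claw":0},{"tx":0.03,"ty":-0.298,"tz":0.335,"wx":44.4,"claw":0},{"tx":0.04,"ty":-0.298,"tz":0.335,"wx":44.4,"claw":0},{"tx":0.048,"ty":-0.298,"tz":0.335,"wx":44.4,"claw":0},{"tx":0.048,"ty":-0.298,"tz":0.335,"wx":44.4,"claw":0},{"tx":0.048,"ty":-0.298,"tz":0.335,"wx":44.4,"claw":0},{"tx":0.048,"ty":-0.298,"tz":0.335,"wx":44.4,"claw":0}]' 40
python3 -c "
from h import *
go([.4463,.1409,.20],np.radians(18.9))"
```

```text
t 0.15 shift [ 0.0481 -0.2981  0.3351] turn [44.4  0.   0. ] q7 -0.11 pos [0.2812 0.5579 0.2479]$[0]: bad value
```

```bash
python3 -m creep '[{"wx":44.4,"wy":0.0,"wz":0.0,"tx":0.02,"ty":-0.298,"tz":0.335,"claw":0.0}]' 40
```

```text
clock: 0.25
position: [0.2966, 0.5153, 0.2453]
tool_rot: [2.991, 1.568, 2.381]
force: [-0.3, -0.4, -1.2]
grip_width: 0.0854
```

```bash
python3 -c "
from h import *
go([.4463,.1409,.20],np.radians(18.9))"; python3 -m creep 2>&1 | head
```

```text
t 0.25 shift [ 0.0443 -0.2209  0.3374] turn [36.1 -0.1  0. ] q7 -0.19 pos [0.2966 0.5153 0.2453]
invalid input
```

```bash
python3 -m creep '[{"wx":36,"wy":0,"wz":0,"tx":0.044,"ty":-0.221,"tz":0.337,"claw":0},{"wx":36,"wy":0,"wz":0,"tx":0.044,"ty":-0.221,"tz":0.337,"claw":0},{"wx":36,"wy":0,"wz":0,"tx":0.044,"ty":-0.221,"tz":0.337,"claw":0},{"wx":36,"wy":0,"wz":0,"tx":0.044,"ty":-0.221,"tz":0.337,"claw":0},{"wx":36,"wy":0,"wz":0,"tx":0.044,"ty":-0.221,"tz":0.337,"claw":0},{"wx":36,"wy":0,"wz":0,"tx":0.044,"ty":-0.221,"tz":0.337,"claw":0},{"wx":36,"wy":0,"wz":0,"tx":0.044,"ty":-0.221,"tz":0.337,"claw":0},{"wx":36,"wy":0,"wz":0,"tx":0.044,"ty":-0.221,"tz":0.337,"claw":0}]' 40
python3 -c "
from h import *
go([.4463,.1409,.20],np.radians(18.9))"
```

```text
clock: 1.05
position: [0.4458, 0.1402, 0.2004]
tool_rot: [-2.776, 1.568, 2.269]
force: [1.8, 0.7, -0.6]
grip_width: 0.085
t 1.05 shift [ 0.0004  0.0007 -0.0005] turn [ 0.1 -0.1  0.1] q7 0.02 pos [0.4458 0.1402 0.2004]
```

```bash
cat > w.py <<'E'
import sys,pickle
from h import *
n=sys.argv[1]
c=cal('wrist'); im=bot.grab_frame('wrist'); pickle.dump(c,open(f'pics/{n}.pkl','wb'))
cv2.imwrite(f'pics/{n}.png',im)
s=bot.observe();print(s['clock'],s['position'].round(4),s['grip_width'])
E
python3 w.py w1
```

```text
1.1 [0.448  0.1322 0.1998] 0.08536568814921261
```

View pics/w1.png

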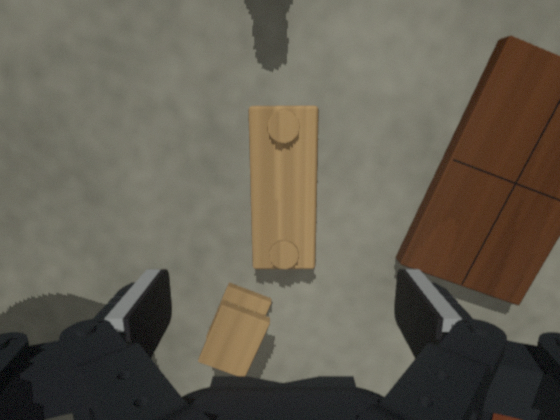

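Run:
```python
from h import *; import pickle
c=pickle.load(open('pics/w1.pkl','rb'));T=cal('top')
P=[atz(c,u,v,.02) for u,v in((250,107),(318,107),(316,268),(252,268))]
for p in P:print(p.round(4))
P=np.array(P);print('centre',P.mean(0),'y axis',(P[:2].mean(0)-P[2:].mean(0)),'w',np.linalg.norm(P[0]-P[1]))
y=(P[:2].mean(0)-P[2:].mean(0));print(np.degrees(np.arctan2(y[1],y[0])), np.linalg.norm(y))
print('pads',atz(c,284,124,.025),atz(c,284,253,.025))
print('board',atz(c,516,184,.018), tri([(c,516,184),(T,130+237.5/4-.5,155+130.5/4-.5)]))
d=atz(c,560,100,.018)-atz(c,464,289,.018);print('bdline',d,np.degrees(np.arctan2(d[1],d[0])))
s=bot.observe();print(s['position'],s['qd'])
```

```text
[0.3979 0.1971 0.02  ]
[0.4486 0.2146 0.02  ]
[0.4948 0.0857 0.02  ]
[0.4414 0.0671 0.02  ]
centre [0.4456466  0.14111438 0.02      ] y axis [-0.04485494  0.1294344   0.        ] w 0.053634962700754324
109.113540024363 0.1369862352040151
pads [0.42743966 0.19363931 0.025     ] [0.46280269 0.09159613 0.025     ]
board [0.62682249 0.21062367 0.018     ] (array([0.62471727, 0.21050258, 0.02117129]), [array([-0.,  0.]), array([-0., -0.])])
bdline [-0.0012647   0.17256278  0.        ] 90.4199076668876
[0.44795287 0.13218356 0.19984525] [-0.09126661 -0.01319838 -0.00956815 -0.00544693  0.01754194  0.02785717
 -0.20002405]
```

```bash
python3 -c "
from h import *
go([.446,.141,.019],np.radians(19.1))"
```

```text
t 1.1 shift [ 0.1808  0.0012 -0.0091] turn [-0.5  0.   0.1] q7 0.03 pos [0.448  0.1322 0.1998]
```

```bash
python3 -m creep '[{"wx":0,"wy":0,"wz":0,"tx":0.02,"ty":0.001,"tz":-0.009,"claw":0},{"wx":0,"wy":0,"wz":0,"tx":0.06,"ty":0.001,"tz":-0.009,"claw":0},{"wx":0,"wy":0,"wz":0,"tx":0.1,"ty":0.001,"tz":-0.009,"claw":0},{"wx":0,"wy":0,"wz":0,"tx":0.14,"ty":0.001,"tz":-0.009,"claw":0},{"wx":0,"wy":0,"wz":0,"tx":0.16,"ty":0.001,"tz":-0.009,"claw":0},{"wx":0,"wy":0,"wz":0,"tx":0.16,"ty":0.001,"tz":-0.009,"claw":0},{"wx":0,"wy":0,"wz":0,"tx":0.16,"ty":0.001,"tz":-0.009,"claw":0},{"wx":0,"wy":0,"wz":0,"tx":0.16,"ty":0.001,"tz":-0.009,"claw":0}]' 40
python3 -c "
from h import *
go([.446,.141,.019],np.radians(19.1))"; python3 w.py w2
```

```text
clock: 1.9
position: [0.4465, 0.1411, 0.0411]
tool_rot: [0.329, 1.57, -0.917]
force: [-0.6, 0.1, -0.6]
grip_width: 0.0854
t 1.9 shift [ 0.0221 -0.0005 -0.    ] turn [-0.5  0.  -0. ] q7 0.1 pos [0.4465 0.1411 0.0411]
1.95 [0.4465 0.1412 0.0411] 0.08518479491164552
```

View pics/w2.png

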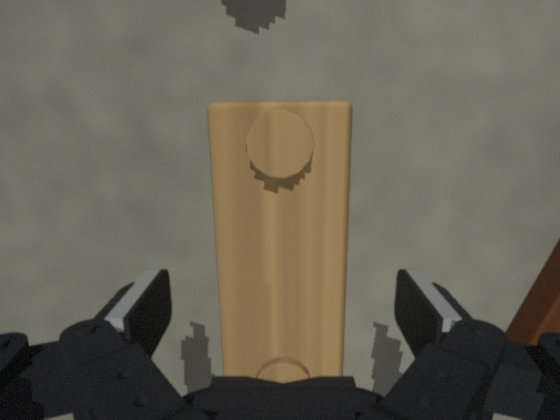

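The foot is centred between the jaws: its edges at columns 211 and 350, the pads at 165 and 398. Now down and close.

```bash
python3 -m creep '[{"wx":-0.5,"wy":0,"wz":0,"tx":0.011,"ty":-0.001,"tz":0,"claw":0},{"wx":-0.5,"wy":0,"wz":0,"tx":0.022,"ty":-0.001,"tz":0,"claw":0},{"wx":-0.5,"wy":0,"wz":0,"tx":0.022,"ty":-0.001,"tz":0,"claw":0},{"wx":-0.5,"wy":0,"wz":0,"tx":0.022,"ty":-0.001,"tz":0,"claw":0.3},{"wx":-0.5,"wy":0,"wz":0,"tx":0.022,"ty":-0.001,"tz":0,"claw":0.6},{"wx":-0.5,"wy":0,"wz":0,"tx":0.022,"ty":-0.001,"tz":0,"claw":1},{"wx":-0.5,"wy":0,"wz":0,"tx":0.022,"ty":-0.001,"tz":0,"claw":1},{"wx":-0.5,"wy":0,"wz":0,"tx":0.022,"ty":-0.001,"tz":0,"claw":1}]' 40
python3 -m creep '[{"wx":0,"wy":0,"wz":0,"tx":0,"ty":0,"tz":0,"claw":1},{"wx":0,"wy":0,"wz":0,"tx":0,"ty":0,"tz":0,"claw":1},{"wx":0,"wy":0,"wz":0,"tx":0,"ty":0,"tz":0,"claw":1},{"wx":0,"wy":0,"wz":0,"tx":-0.02,"ty":0,"tz":0,"claw":1},{"wx":0,"wy":0,"wz":0,"tx":-0.05,"ty":0,"tz":0,"claw":1},{"wx":0,"wy":0,"wz":0,"tx":-0.08,"ty":0,"tz":0,"claw":1},{"wx":0,"wy":0,"wz":0,"tx":-0.1,"ty":0,"tz":0,"claw":1},{"wx":0,"wy":0,"wz":0,"tx":-0.1,"ty":0,"tz":0,"claw":1}]' 40
python3 -c "
from h import *
go([.627,.211,.12],np.radians(-0.5))"
```

```text
clock: 2.75
position: [0.4457, 0.1408, 0.0194]
tool_rot: [0.976, 1.57, -0.262]
force: [-2.4, -0.7, 7.2]
grip_width: 0.055
clock: 3.55
position: [0.4466, 0.1413, 0.1215]
tool_rot: [1.569, 1.566, 0.331]
force: [0.2, 1.6, -1.5]
grip_width: 0.055
t 3.55 shift [ 0.0024  0.1932 -0.0069] turn [19.6 -0.  -0.3] q7 0.07 pos [0.4466 0.1413 0.1215]
```

```bash
python3 -m creep '[{"wx":5,"wy":0,"wz":0,"tx":0,"ty":0.04,"tz":-0.002,"claw":1},{"wx":10,"wy":0,"wz":0,"tx":0,"ty":0.08,"tz":-0.004,"claw":1},{"wx":15,"wy":0,"wz":0,"tx":0,"ty":0.12,"tz":-0.006,"claw":1},{"wx":19.5,"wy":0,"wz":0,"tx":0,"ty":0.16,"tz":-0.007,"claw":1},{"wx":19.5,"wy":0,"wz":0,"tx":0,"ty":0.193,"tz":-0.007,"claw":1},{"wx":19.5,"wy":0,"wz":0,"tx":0,"ty":0.193,"tz":-0.007,"claw":1},{"wx":19.5,"wy":0,"wz":0,"tx":0,"ty":0.193,"tz":-0.007,"claw":1},{"wx":19.5,"wy":0,"wz":0,"tx":0,"ty":0.193,"tz":-0.007,"claw":1}]' 40
python3 -c "
from h import *
go([.627,.211,.12],np.radians(-0.5))"; python3 w.py w3
```

```text
clock: 4.35
position: [0.6258, 0.2105, 0.1216]
tool_rot: [1.901, 1.568, 0.322]
force: [-0.3, -0.1, -1.5]
grip_width: 0.055
t 4.35 shift [ 0.0016  0.0012 -0.0005] turn [ 0.1 -0.1 -0.2] q7 -0.2 pos [0.6258 0.2105 0.1216]
4.4 [0.6259 0.2106 0.122 ] 0.05483034732864494
```

View pics/w3.png

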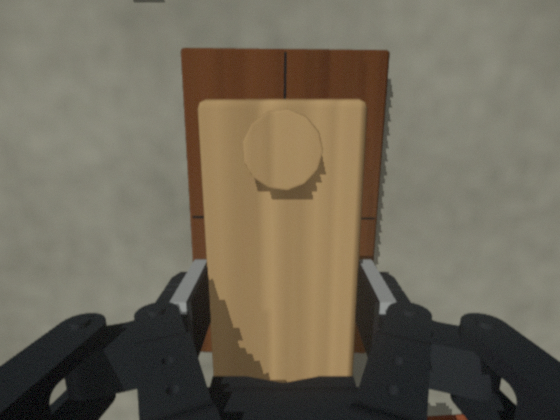

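Run:
```python
from h import *; import pickle
c=pickle.load(open('pics/w3.pkl','rb'))
for p in((182,49),(389,51),(285,98),(286,54),(196,217),(370,218)): print(atz(c,*p,.018).round(4))
zt=.122+.001
for p in((200,101),(365,101)): print('foot',atz(c,*p,zt).round(4))
print('pad',atz(c,283,149,zt+.005))
```

```text
[0.5688 0.3108 0.018 ]
[0.6866 0.309  0.018 ]
[0.6272 0.2838 0.018 ]
[0.6279 0.3078 0.018 ]
[0.57   0.2115 0.018 ]
[0.6811 0.21   0.018 ]
foot [0.5992 0.2797 0.123 ]
foot [0.652  0.2793 0.123 ]
pad [0.62562563 0.26479373 0.128     ]
```

```bash
python3 -m creep '[{"wx":0.2,"wy":0,"wz":0,"tx":0.02,"ty":0.001,"tz":0,"claw":1},{"wx":0.2,"wy":0,"wz":0,"tx":0.05,"ty":0.001,"tz":0,"claw":1},{"wx":0.2,"wy":0,"wz":0,"tx":0.07,"ty":0.001,"tz":0,"claw":1},{"wx":0.2,"wy":0,"wz":0,"tx":0.077,"ty":0.001,"tz":0,"claw":1},{"wx":0.2,"wy":0,"wz":0,"tx":0.08,"ty":0.001,"tz":0,"claw":1},{"wx":0.2,"wy":0,"wz":0,"tx":0.083,"ty":0.001,"tz":0,"claw":1},{"wx":0.2,"wy":0,"wz":0,"tx":0.084,"ty":0.001,"tz":0,"claw":1},{"wx":0.2,"wy":0,"wz":0,"tx":0.084,"ty":0.001,"tz":0,"claw":1}]' 40
```

```text
clock: 5.2
position: [0.6274, 0.2108, 0.0386]
tool_rot: [1.952, 1.566, 0.371]
force: [0.2, 0.7, -0.4]
grip_width: 0.0551
```

```bash
python3 -m creep '[{"wx":0,"wy":0,"wz":0,"tx":0.001,"ty":0,"tz":0,"claw":1},{"wx":0,"wy":0,"wz":0,"tx":0.0015,"ty":0,"tz":0,"claw":1},{"wx":0,"wy":0,"wz":0,"tx":0.0015,"ty":0,"tz":0,"claw":1}]' 40
```

```text
clock: 5.5
position: [0.6276, 0.211, 0.0375]
tool_rot: [1.972, 1.566, 0.39]
force: [-0.1, -0.2, 3.5]
grip_width: 0.055
```

Contact shows as 3.5 N upward. I open with a slow first row, wait, then lift.

```bash
python3 -m creep '[{"wx":0,"wy":0,"wz":0,"tx":0,"ty":0,"tz":0,"claw":0.3},{"wx":0,"wy":0,"wz":0,"tx":0,"ty":0,"tz":0,"claw":0.1},{"wx":0,"wy":0,"wz":0,"tx":0,"ty":0,"tz":0,"claw":0},{"wx":0,"wy":0,"wz":0,"tx":0,"ty":0,"tz":0,"claw":0},{"wx":0,"wy":0,"wz":0,"tx":-0.03,"ty":0,"tz":0,"claw":0},{"wx":0,"wy":0,"wz":0,"tx":-0.08,"ty":0,"tz":0,"claw":0},{"wx":0,"wy":0,"wz":0,"tx":-0.13,"ty":0,"tz":0,"claw":0},{"wx":0,"wy":0,"wz":0,"tx":-0.15,"ty":0,"tz":0,"claw":0}]' 40
python3 w.py w4
python3 -c "
from h import *
go([.446,.008,.15],np.radians(-3))"
```

```text
clock: 6.3
position: [0.6284, 0.2108, 0.1923]
tool_rot: [1.965, 1.561, 0.383]
force: [-0.8, -0.7, -0.7]
grip_width: 0.0853
6.35 [0.6289 0.2111 0.1938] 0.08546542341901164
t 6.35 shift [ 0.0408 -0.1811  0.2053] turn [ 2.4 -0.3 -0.6] q7 -0.22 pos [0.6289 0.2111 0.1938]
```

View pics/w4.png

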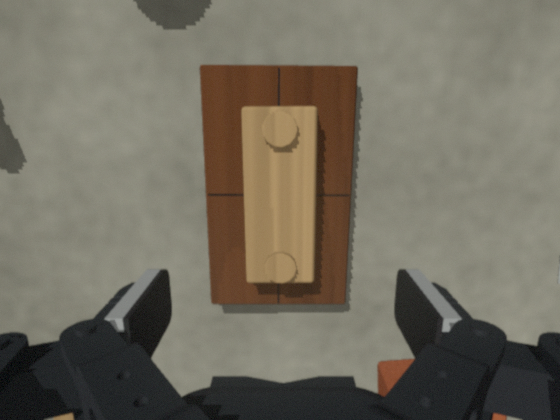

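Run:
```python
from h import *; import pickle
c=pickle.load(open('pics/w4.pkl','rb'))
B=np.array([atz(c,*p,.018) for p in((201,66),(357,66),(346,304),(211,304))]);print(B.round(4),B.mean(0))
F=np.array([atz(c,*p,.038) for p in((242,107),(317,107),(313,282),(247,282))]);print(F.round(4),F.mean(0))
print(atz(c,280,127,.043),atz(c,280,267,.043))
```

```text
[[0.569  0.3105 0.018 ]
 [0.6864 0.3093 0.018 ]
 [0.6846 0.1104 0.018 ]
 [0.5645 0.1123 0.018 ]] [0.62614161 0.21063933 0.018     ]
[[0.6005 0.2802 0.038 ]
 [0.6547 0.2796 0.038 ]
 [0.6532 0.1418 0.038 ]
 [0.5992 0.1427 0.038 ]] [0.62690287 0.21108539 0.038     ]
[0.62775705 0.26601542 0.043     ] [0.62636905 0.15760712 0.043     ]
```

Foot is at (0.627, 0.211), within 1 mm of the board centre. Next, the column.

```bash
python3 -m creep '[{"wx":2,"wy":0,"wz":0,"tx":0.005,"ty":-0.03,"tz":0.034,"claw":0},{"wx":2,"wy":0,"wz":0,"tx":0.01,"ty":-0.06,"tz":0.068,"claw":0},{"wx":2,"wy":0,"wz":0,"tx":0.02,"ty":-0.09,"tz":0.102,"claw":0},{"wx":2,"wy":0,"wz":0,"tx":0.03,"ty":-0.12,"tz":0.136,"claw":0},{"wx":2,"wy":0,"wz":0,"tx":0.04,"ty":-0.15,"tz":0.17,"claw":0},{"wx":2,"wy":-0.3,"wz":-0.6,"tx":0.04,"ty":-0.181,"tz":0.205,"claw":0},{"wx":2,"wy":-0.3,"wz":-0.6,"tx":0.04,"ty":-0.181,"tz":0.205,"claw":0},{"wx":2,"wy":-0.3,"wz":-0.6,"tx":0.04,"ty":-0.181,"tz":0.205,"claw":0}]' 40
python3 w.py w5
```

```text
clock: 7.15
position: [0.446, 0.0079, 0.151]
tool_rot: [1.588, 1.57, -0.03]
force: [0.4, -0.0, -0.1]
grip_width: 0.0852
7.2 [0.4466 0.0086 0.1509] 0.08541734239217598
```

View pics/w5.png

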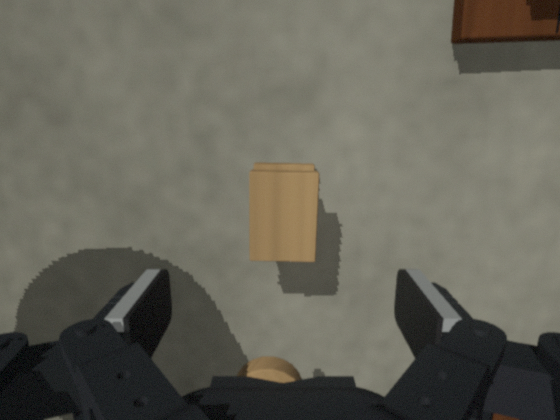

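Run:
```python
from h import *; import pickle
c=pickle.load(open('pics/w5.pkl','rb'))
B=np.array([atz(c,*p,.045) for p in((250,170),(318.5,171),(315.5,262),(249,261))]);print(B.round(4),B.mean(0))
for a,b in((0,1),(3,2)): d=B[b]-B[a];print(np.degrees(np.arctan2(d[1],d[0])))
for a,b in((3,0),(2,1)): d=B[b]-B[a];print(np.degrees(np.arctan2(d[1],d[0]))-90)
m=B.mean(0); go([m[0],m[1],.026],np.radians(-2))
```

```text
[[ 0.4265  0.0391  0.045 ]
 [ 0.4691  0.0364  0.045 ]
 [ 0.4658 -0.0245  0.045 ]
 [ 0.4215 -0.0217  0.045 ]] [0.44572841 0.00730214 0.045     ]
-3.5427901677398412
-3.623535809105769
-4.638257160030463
-3.14118074272524
t 7.2 shift [ 0.1249 -0.001   0.0014] turn [-0.7 -0.  -0.1] q7 0.04 pos [0.4466 0.0086 0.1509]
```

```bash
python3 -m creep '[{"wx":1,"wy":0,"wz":0,"tx":0.03,"ty":-0.001,"tz":0.001,"claw":0},{"wx":1,"wy":0,"wz":0,"tx":0.07,"ty":-0.001,"tz":0.001,"claw":0},{"wx":1,"wy":0,"wz":0,"tx":0.1,"ty":-0.001,"tz":0.001,"claw":0},{"wx":1,"wy":0,"wz":0,"tx":0.12,"ty":-0.001,"tz":0.001,"claw":0},{"wx":1,"wy":0,"wz":0,"tx":0.125,"ty":-0.001,"tz":0.001,"claw":0},{"wx":1,"wy":0,"wz":0,"tx":0.125,"ty":-0.001,"tz":0.001,"claw":0},{"wx":1,"wy":0,"wz":0,"tx":0.125,"ty":-0.001,"tz":0.001,"claw":0.3},{"wx":1,"wy":0,"wz":0,"tx":0.125,"ty":-0.001,"tz":0.001,"claw":0.6}]' 40
python3 -m creep '[{"wx":0,"wy":0,"wz":0,"tx":0,"ty":0,"tz":0,"claw":1},{"wx":0,"wy":0,"wz":0,"tx":0,"ty":0,"tz":0,"claw":1},{"wx":0,"wy":0,"wz":0,"tx":0,"ty":0,"tz":0,"claw":1},{"wx":0,"wy":0,"wz":0,"tx":0,"ty":0,"tz":0,"claw":1}]' 40
python3 -c "
from h import *
go([.627,.211,.15],np.radians(-.8))"
```

```text
clock: 8.0
position: [0.4464, 0.008, 0.0269]
tool_rot: [1.737, 1.568, 0.103]
force: [-0.1, 0.2, 0.1]
grip_width: 0.0591
clock: 8.4
position: [0.4469, 0.0082, 0.0278]
tool_rot: [1.799, 1.566, 0.165]
force: [-0.9, 0.9, 11.9]
grip_width: 0.0437
t 8.4 shift [-0.1213  0.1674 -0.2139] turn [-2.8 -0.1 -0.2] q7 0.14 pos [0.4469 0.0082 0.0278]
```

```bash
python3 -m creep '[{"wx":0,"wy":0,"wz":0,"tx":-0.03,"ty":0,"tz":0,"claw":1},{"wx":0,"wy":0,"wz":0,"tx":-0.07,"ty":0,"tz":0,"claw":1},{"wx":-1,"wy":0,"wz":0,"tx":-0.1,"ty":0.03,"tz":-0.03,"claw":1},{"wx":-2,"wy":0,"wz":0,"tx":-0.121,"ty":0.06,"tz":-0.065,"claw":1},{"wx":-2.8,"wy":0,"wz":0,"tx":-0.121,"ty":0.09,"tz":-0.1,"claw":1},{"wx":-2.8,"wy":0,"wz":0,"tx":-0.121,"ty":0.12,"tz":-0.14,"claw":1},{"wx":-2.8,"wy":0,"wz":0,"tx":-0.121,"ty":0.15,"tz":-0.18,"claw":1},{"wx":-2.8,"wy":0,"wz":0,"tx":-0.121,"ty":0.167,"tz":-0.214,"claw":1}]' 40
python3 -c "
from h import *
go([.627,.211,.12],np.radians(-.8))"
```

```text
clock: 9.2
position: [0.6282, 0.2135, 0.1503]
tool_rot: [1.811, 1.565, 0.227]
force: [-0.1, -1.0, -0.5]
grip_width: 0.0436
t 9.2 shift [ 0.0303 -0.0013  0.0026] turn [ 0.  -0.1 -0.3] q7 -0.2 pos [0.6282 0.2135 0.1503]
```

```bash
python3 -m creep '[{"wx":0,"wy":0,"wz":-0.3,"tx":0.01,"ty":-0.001,"tz":0.002,"claw":1},{"wx":0,"wy":0,"wz":-0.3,"tx":0.02,"ty":-0.001,"tz":0.002,"claw":1},{"wx":0,"wy":0,"wz":-0.3,"tx":0.02,"ty":-0.001,"tz":0.002,"claw":1},{"wx":0,"wy":0,"wz":-0.3,"tx":0.02,"ty":-0.001,"tz":0.002,"claw":1}]' 40
python3 w.py w6;python3 -c "
from h import *
go([.627,.211,.066],np.radians(-.8))"
```

```text
clock: 9.6
position: [0.627, 0.2104, 0.1306]
tool_rot: [2.957, 1.57, 1.371]
force: [-0.0, 0.0, -0.5]
grip_width: 0.0435
9.65 [0.6273 0.2106 0.1309] 0.0431507017826223
t 9.65 shift [ 0.0649 -0.0003 -0.0003] turn [-0.  -0.1 -0. ] q7 -0.19 pos [0.6273 0.2106 0.1309]
```

View pics/w6.png

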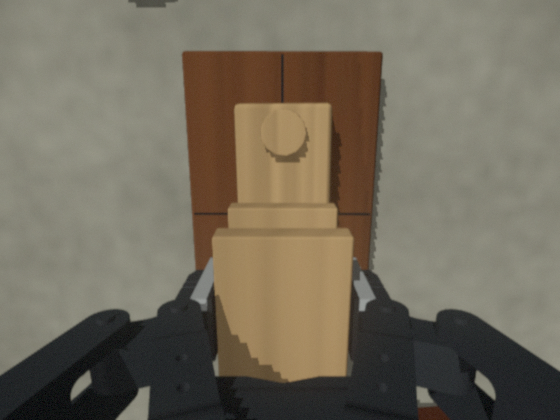

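Run:
```python
from h import *; import pickle
c=pickle.load(open('pics/w6.pkl','rb'))
for p in((214,232),(352,232)): print(atz(c,*p,.148))
for p in((229,206),(336,206)): print('low',atz(c,*p,.1134))
for p in((236,104),(331,104)): print('foot',atz(c,*p,.038))
print(atz(c,283.5,132,.043))
```

```text
[0.60590102 0.24097078 0.148     ]
[0.64802276 0.24037975 0.148     ]
low [0.60563504 0.24040596 0.1134    ]
low [0.64788488 0.23981024 0.1134    ]
foot [0.60113943 0.28046554 0.038     ]
foot [0.65447254 0.27970043 0.038     ]
[0.62759467 0.26495698 0.043     ]
```

```bash
python3 -m creep '[{"wx":0,"wy":0,"wz":0,"tx":0.02,"ty":0,"tz":0,"claw":1},{"wx":0,"wy":0,"wz":0,"tx":0.04,"ty":0,"tz":0,"claw":1},{"wx":0,"wy":0,"wz":0,"tx":0.055,"ty":0,"tz":0,"claw":1},{"wx":0,"wy":0,"wz":0,"tx":0.06,"ty":0,"tz":0,"claw":1},{"wx":0,"wy":0,"wz":0,"tx":0.063,"ty":0,"tz":0,"claw":1},{"wx":0,"wy":0,"wz":0,"tx":0.064,"ty":0,"tz":0,"claw":1},{"wx":0,"wy":0,"wz":0,"tx":0.064,"ty":0,"tz":0,"claw":1},{"wx":0,"wy":0,"wz":0,"tx":0.064,"ty":0,"tz":0,"claw":1}]' 40
```

```text
clock: 10.45
position: [0.6276, 0.2108, 0.0675]
tool_rot: [2.394, 1.568, 0.808]
force: [0.0, -0.2, 0.0]
grip_width: 0.0434
```

```bash
python3 -m creep '[{"wx":0,"wy":0,"wz":0,"tx":0.001,"ty":0,"tz":0,"claw":1},{"wx":0,"wy":0,"wz":0,"tx":0.0015,"ty":0,"tz":0,"claw":1},{"wx":0,"wy":0,"wz":0,"tx":0.0015,"ty":0,"tz":0,"claw":1}]' 40
```

```text
clock: 10.75
position: [0.6276, 0.2109, 0.066]
tool_rot: [2.421, 1.569, 0.835]
force: [-0.5, 0.6, 0.5]
grip_width: 0.0439
```

```bash
python3 -m creep '[{"wx":0,"wy":0,"wz":0,"tx":0.0005,"ty":0,"tz":0,"claw":1},{"wx":0,"wy":0,"wz":0,"tx":0.001,"ty":0,"tz":0,"claw":1},{"wx":0,"wy":0,"wz":0,"tx":0.001,"ty":0,"tz":0,"claw":1}]' 40
```

```text
clock: 11.05
position: [0.6276, 0.2109, 0.0658]
tool_rot: [2.468, 1.568, 0.883]
force: [-6.6, -1.7, 13.5]
grip_width: 0.0432
```

Touching (13.5 N up). Release and lift straight.

```bash
python3 -m creep '[{"wx":0,"wy":0,"wz":0,"tx":-0.0005,"ty":0,"tz":0,"claw":0.5},{"wx":0,"wy":0,"wz":0,"tx":-0.0005,"ty":0,"tz":0,"claw":0.3},{"wx":0,"wy":0,"wz":0,"tx":-0.0005,"ty":0,"tz":0,"claw":0.1},{"wx":0,"wy":0,"wz":0,"tx":-0.0005,"ty":0,"tz":0,"claw":0},{"wx":0,"wy":0,"wz":0,"tx":-0.03,"ty":0,"tz":0,"claw":0},{"wx":0,"wy":0,"wz":0,"tx":-0.08,"ty":0,"tz":0,"claw":0},{"wx":0,"wy":0,"wz":0,"tx":-0.12,"ty":0,"tz":0,"claw":0},{"wx":0,"wy":0,"wz":0,"tx":-0.13,"ty":0,"tz":0,"claw":0}]' 40
python3 w.py w7
python3 -c "
from h import *
go([.386,-.30,.16],np.radians(-3))"
```

```text
clock: 11.85
position: [0.6291, 0.2109, 0.2004]
tool_rot: [2.12, 1.563, 0.534]
force: [0.0, 0.1, -0.4]
grip_width: 0.0857
11.9 [0.6288 0.211  0.1998] 0.08540829873589578
t 11.9 shift [ 0.0362 -0.2355  0.5147] turn [ 2.2 -0.2 -0.4] q7 -0.21 pos [0.6288 0.211  0.1998]
```

View pics/w7.png

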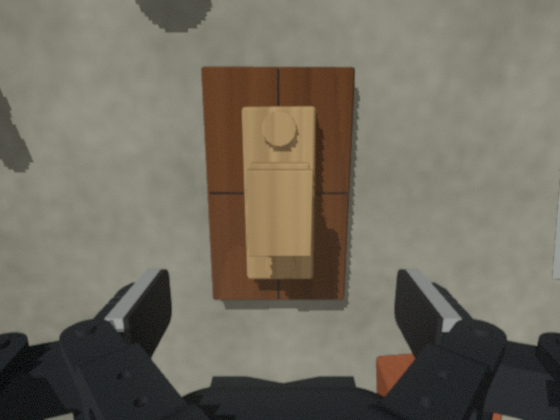

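Run:
```python
from h import *; import pickle
im=cv2.imread('pics/w7.png');cv2.imwrite('pics/w7c.png',cv2.resize(im[90:290,220:340],None,fx=3,fy=3,interpolation=2))
```

```text
(no output)
```

View pics/w7c.png

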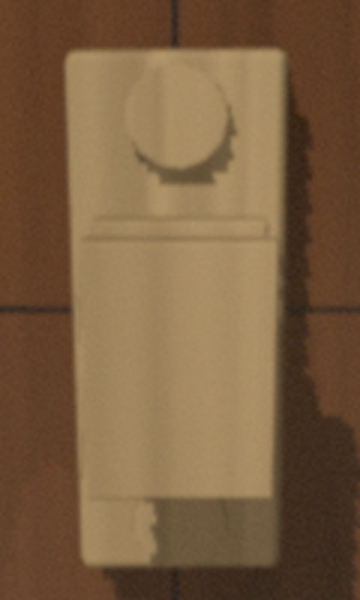

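```bash
python3 -m creep '[{"wx":1,"wy":0,"wz":0,"tx":0,"ty":-0.02,"tz":0.045,"claw":0},{"wx":2,"wy":0,"wz":0,"tx":0,"ty":-0.04,"tz":0.09,"claw":0},{"wx":2.2,"wy":0,"wz":-0.4,"tx":0,"ty":-0.06,"tz":0.135,"claw":0},{"wx":2.2,"wy":0,"wz":-0.4,"tx":0,"ty":-0.08,"tz":0.18,"claw":0},{"wx":2.2,"wy":0,"wz":-0.4,"tx":0,"ty":-0.1,"tz":0.225,"claw":0},{"wx":2.2,"wy":0,"wz":-0.4,"tx":0,"ty":-0.12,"tz":0.27,"claw":0},{"wx":2.2,"wy":0,"wz":-0.4,"tx":0,"ty":-0.14,"tz":0.315,"claw":0},{"wx":2.2,"wy":0,"wz":-0.4,"tx":0,"ty":-0.16,"tz":0.36,"claw":0}]' 40
python3 -c "
from h import *
go([.386,-.30,.16],np.radians(-3))"
```

```text
clock: 12.7
position: [0.462, -0.1479, 0.1964]
tool_rot: [-2.711, 1.566, 1.949]
force: [1.2, -2.0, -0.1]
grip_width: 0.0854
t 12.7 shift [ 0.0359 -0.0678  0.156 ] turn [-0.  -0.2  0.1] q7 0.37 pos [ 0.462  -0.1479  0.1964]
```

```bash
python3 -m creep '[{"wx":0,"wy":0,"wz":0,"tx":0.01,"ty":-0.02,"tz":0.045,"claw":0},{"wx":0,"wy":0,"wz":0,"tx":0.02,"ty":-0.04,"tz":0.09,"claw":0},{"wx":0,"wy":0,"wz":0,"tx":0.03,"ty":-0.06,"tz":0.13,"claw":0},{"wx":0,"wy":-0.2,"wz":0,"tx":0.036,"ty":-0.068,"tz":0.156,"claw":0},{"wx":0,"wy":-0.2,"wz":0,"tx":0.036,"ty":-0.068,"tz":0.156,"claw":0},{"wx":0,"wy":-0.2,"wz":0,"tx":0.036,"ty":-0.068,"tz":0.156,"claw":0},{"wx":0,"wy":-0.2,"wz":0,"tx":0.036,"ty":-0.068,"tz":0.156,"claw":0}]' 40
python3 w.py w8
python3 - <<'E'
from h import *; import pickle
c=pickle.load(open('pics/w7.pkl','rb'))
P=np.array([atz(c,220+(u+.5)/3-.5,90+(v+.5)/3-.5,.083) for u,v in((83,240),(277,240),(271,497),(88,497))]);print(P.round(4),P.mean(0))
im=cv2.imread('pics/w8.png');cv2.imwrite('pics/w8c.png',cv2.resize(im[100:300,190:390],None,fx=3,fy=3,interpolation=2))
E
```

```text
clock: 13.4
position: [0.3862, -0.299, 0.1595]
tool_rot: [-2.092, 1.568, 2.569]
force: [0.1, 0.8, 0.4]
grip_width: 0.0853
13.45 [ 0.3864 -0.2989  0.1597] 0.08558668268320545
[[0.6065 0.2404 0.083 ]
 [0.6488 0.2398 0.083 ]
 [0.6478 0.1799 0.083 ]
 [0.6053 0.1806 0.083 ]] [0.62711383 0.21014768 0.083     ]
```

View pics/w8.png

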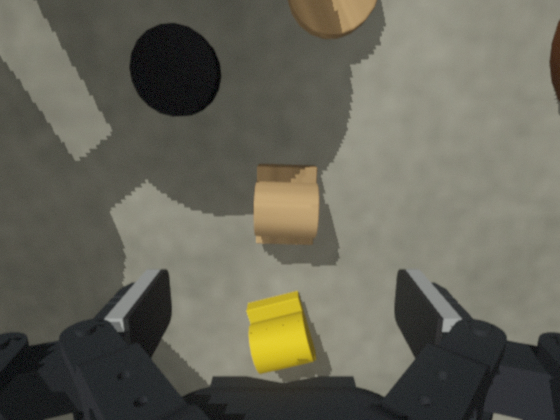

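View pics/w8c.png

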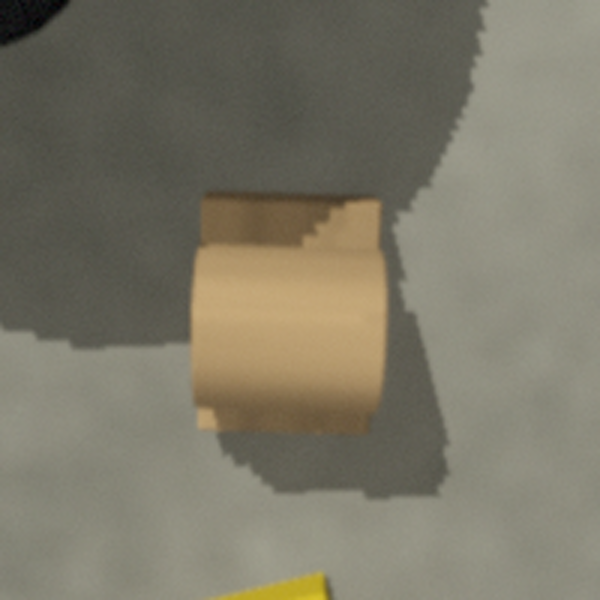

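The wooden housing is at w8 (287,210) with its base down. The yellow lookalike is at (281,335), on the tool's y-extension, and the jaws open sideways past it, so it is clear.

Run:
```python
from h import *; import pickle
c=pickle.load(open('pics/w8.pkl','rb'))
P=np.array([atz(c,190+(u+.5)/3-.5,100+(v+.5)/3-.5,.014) for u,v in((203,194),(380,199),(369,433),(197,430))]);print(P.round(4),P.mean(0))
for a,b in((0,1),(3,2)): d=P[b]-P[a];print(np.degrees(np.arctan2(d[1],d[0])))
for a,b in((3,0),(2,1)): d=P[b]-P[a];print(np.degrees(np.arctan2(d[1],d[0]))-90)
B=np.array([atz(c,190+(u+.5)/3-.5,100+(v+.5)/3-.5,.030) for u,v in((192,325),(387,322))]);print(B.round(4),B.mean(0))
m=P.mean(0);go([m[0],m[1],.026],np.radians(-5))
```

```text
[[ 0.3682 -0.2696  0.014 ]
 [ 0.4109 -0.273   0.014 ]
 [ 0.4065 -0.333   0.014 ]
 [ 0.3625 -0.33    0.014 ]] [ 0.38700752 -0.30140515  0.014     ]
-4.515526093092448
-3.908508028223308
-5.386080452668438
-4.262722741957646
[[ 0.3647 -0.2981  0.03  ]
 [ 0.4105 -0.2997  0.03  ]] [ 0.3876104  -0.29891747  0.03      ]
t 13.45 shift [0.1337 0.0011 0.0026] turn [ 2.1 -0.1  0.1] q7 0.76 pos [ 0.3864 -0.2989  0.1597]
```

```bash
python3 -m creep '[{"wx":1.6,"wy":0,"wz":0,"tx":0.03,"ty":0.001,"tz":0.0026,"claw":0},{"wx":1.6,"wy":0,"wz":0,"tx":0.07,"ty":0.001,"tz":0.0026,"claw":0},{"wx":1.6,"wy":0,"wz":0,"tx":0.105,"ty":0.001,"tz":0.0026,"claw":0},{"wx":1.6,"wy":0,"wz":0,"tx":0.125,"ty":0.001,"tz":0.0026,"claw":0},{"wx":1.6,"wy":0,"wz":0,"tx":0.133,"ty":0.001,"tz":0.0026,"claw":0},{"wx":1.6,"wy":0,"wz":0,"tx":0.133,"ty":0.001,"tz":0.0026,"claw":0},{"wx":1.6,"wy":0,"wz":0,"tx":0.133,"ty":0.001,"tz":0.0026,"claw":0.3},{"wx":1.6,"wy":0,"wz":0,"tx":0.133,"ty":0.001,"tz":0.0026,"claw":0.6}]' 40
python3 -m creep '[{"wx":0,"wy":0,"wz":0,"tx":0,"ty":0,"tz":0,"claw":1},{"wx":0,"wy":0,"wz":0,"tx":0,"ty":0,"tz":0,"claw":1},{"wx":0,"wy":0,"wz":0,"tx":0,"ty":0,"tz":0,"claw":1},{"wx":0,"wy":0,"wz":0,"tx":0,"ty":0,"tz":0,"claw":1}]' 40
python3 -c "
from h import *
go([.627,.210,.20],np.radians(-.8))"
```

```text
clock: 14.25
position: [0.3877, -0.3016, 0.0278]
tool_rot: [-2.201, 1.57, 2.433]
force: [0.1, -1.3, 0.6]
grip_width: 0.0591
clock: 14.65
position: [0.3883, -0.3017, 0.0288]
tool_rot: [1.558, 1.57, -0.092]
force: [-0.7, 1.8, 14.1]
grip_width: 0.0432
t 14.65 shift [-0.171   0.1981 -0.5289] turn [-3.7  0.  -0.1] q7 0.86 pos [ 0.3883 -0.3017  0.0288]
```

```bash
python3 -m creep '[{"wx":0,"wy":0,"wz":0,"tx":-0.03,"ty":0,"tz":0,"claw":1},{"wx":0,"wy":0,"wz":0,"tx":-0.07,"ty":0,"tz":0,"claw":1},{"wx":0,"wy":0,"wz":0,"tx":-0.11,"ty":0,"tz":0,"claw":1},{"wx":-1,"wy":0,"wz":0,"tx":-0.14,"ty":0.01,"tz":-0.03,"claw":1},{"wx":-2,"wy":0,"wz":0,"tx":-0.17,"ty":0.03,"tz":-0.075,"claw":1},{"wx":-3,"wy":0,"wz":0,"tx":-0.17,"ty":0.05,"tz":-0.12,"claw":1},{"wx":-3.7,"wy":0,"wz":0,"tx":-0.17,"ty":0.065,"tz":-0.165,"claw":1},{"wx":-3.7,"wy":0,"wz":0,"tx":-0.17,"ty":0.08,"tz":-0.21,"claw":1}]' 40
python3 -c "
from h import *
go([.627,.210,.20],np.radians(-.8))"
```

```text
clock: 15.45
position: [0.4847, -0.0973, 0.1998]
tool_rot: [1.666, 1.568, 0.082]
force: [1.8, -1.2, -0.8]
grip_width: 0.0433
t 15.45 shift [ 2.000e-04  1.382e-01 -3.092e-01] turn [ 0.  -0.  -0.2] q7 0.3 pos [ 0.4847 -0.0973  0.1998]
```

```bash
python3 -m creep '[{"wx":0,"wy":0,"wz":0,"tx":0,"ty":0.02,"tz":-0.045,"claw":1},{"wx":0,"wy":0,"wz":0,"tx":0,"ty":0.04,"tz":-0.09,"claw":1},{"wx":0,"wy":0,"wz":0,"tx":0,"ty":0.06,"tz":-0.135,"claw":1},{"wx":0,"wy":0,"wz":0,"tx":0,"ty":0.08,"tz":-0.18,"claw":1},{"wx":0,"wy":0,"wz":0,"tx":0,"ty":0.1,"tz":-0.225,"claw":1},{"wx":0,"wy":0,"wz":0,"tx":0,"ty":0.12,"tz":-0.27,"claw":1},{"wx":0,"wy":0,"wz":-0.2,"tx":0,"ty":0.138,"tz":-0.309,"claw":1},{"wx":0,"wy":0,"wz":-0.2,"tx":0,"ty":0.138,"tz":-0.309,"claw":1}]' 40
python3 -m creep '[{"wx":0,"wy":0,"wz":0,"tx":0,"ty":0,"tz":0,"claw":1},{"wx":0,"wy":0,"wz":0,"tx":0,"ty":0,"tz":0,"claw":1}]' 40
python3 -c "
from h import *
go([.627,.210,.112],np.radians(-.8))"; python3 w.py w9
```

```text
clock: 16.25
position: [0.6273, 0.2165, 0.1997]
tool_rot: [-2.848, 1.568, 1.858]
force: [-1.3, -0.7, -3.0]
grip_width: 0.043
clock: 16.45
position: [0.627, 0.2166, 0.1998]
tool_rot: [-2.83, 1.568, 1.876]
force: [0.5, -0.5, -0.1]
grip_width: 0.0432
t 16.45 shift [0.0878 0.0002 0.0068] turn [ 0.4 -0.2  0. ] q7 -0.2 pos [0.627  0.2166 0.1998]
16.5 [0.627 0.216 0.2  ] 0.04333615878414766
```

View pics/w9.png

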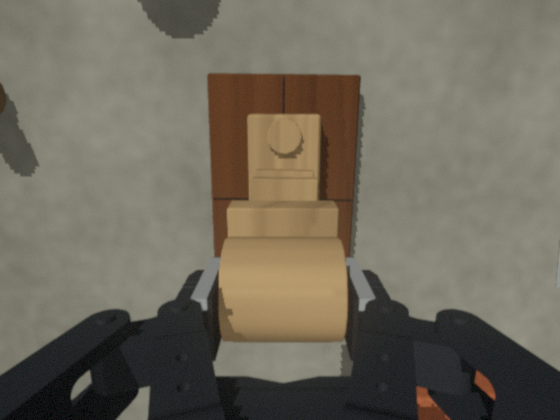

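Run:
```python
from h import *; import pickle
c=pickle.load(open('pics/w9.pkl','rb'))
for p in((228,204),(337,204)): print(atz(c,*p,.185))
for p in((252,178),(316,178)): print('col',atz(c,*p,.083))
go([.627,.210,.118],np.radians(-.8))
```

```text
[0.60528841 0.24780911 0.185     ]
[0.64759432 0.24757995 0.185     ]
col [0.60615184 0.24032905 0.083     ]
col [0.64816746 0.2400957  0.083     ]
t 16.5 shift [0.082  0.0001 0.0062] turn [ 0.4 -0.1  0. ] q7 -0.2 pos [0.627 0.216 0.2  ]
```

```bash
python3 -m creep '[{"wx":0.4,"wy":0,"wz":0,"tx":0.02,"ty":0.0005,"tz":0.0075,"claw":1},{"wx":0.4,"wy":0,"wz":0,"tx":0.05,"ty":0.0005,"tz":0.0075,"claw":1},{"wx":0.4,"wy":0,"wz":0,"tx":0.07,"ty":0.0005,"tz":0.0075,"claw":1},{"wx":0.4,"wy":0,"wz":0,"tx":0.078,"ty":0.0005,"tz":0.0075,"claw":1},{"wx":0.4,"wy":0,"wz":0,"tx":0.082,"ty":0.0005,"tz":0.0075,"claw":1},{"wx":0.4,"wy":0,"wz":0,"tx":0.085,"ty":0.0005,"tz":0.0075,"claw":1},{"wx":0.4,"wy":0,"wz":0,"tx":0.085,"ty":0.0005,"tz":0.0075,"claw":1},{"wx":0.4,"wy":0,"wz":0,"tx":0.085,"ty":0.0005,"tz":0.0075,"claw":1}]' 40
python3 w.py w10
```

```text
clock: 17.3
position: [0.6278, 0.2087, 0.1158]
tool_rot: [3.039, 1.568, 1.454]
force: [-0.5, -0.5, -0.9]
grip_width: 0.0433
17.35 [0.6277 0.2088 0.1157] 0.043501542122214604
```

View pics/w10.png

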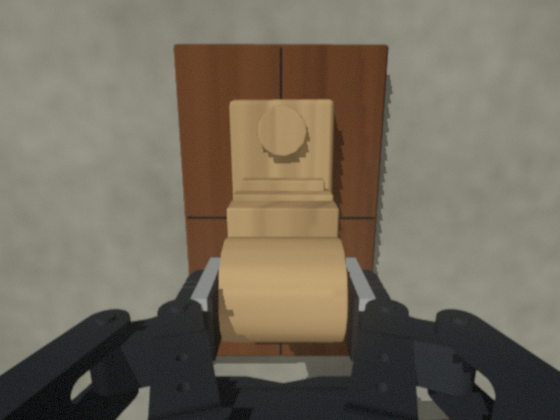

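```bash
python3 -m creep '[{"wx":0,"wy":0,"wz":0,"tx":0.001,"ty":0,"tz":0,"claw":1},{"wx":0,"wy":0,"wz":0,"tx":0.002,"ty":0,"tz":0,"claw":1},{"wx":0,"wy":0,"wz":0,"tx":0.003,"ty":0,"tz":0,"claw":1},{"wx":0,"wy":0,"wz":0,"tx":0.003,"ty":0,"tz":0,"claw":1}]' 40
```

```text
clock: 17.75
position: [0.6277, 0.2087, 0.1125]
tool_rot: [-3.138, 1.568, 1.561]
force: [-0.1, 0.4, -0.3]
grip_width: 0.043
```

```bash
python3 -m creep '[{"wx":0,"wy":0,"wz":0,"tx":0.0005,"ty":0,"tz":0,"claw":1},{"wx":0,"wy":0,"wz":0,"tx":0.001,"ty":0,"tz":0,"claw":1},{"wx":0,"wy":0,"wz":0,"tx":0.001,"ty":0,"tz":0,"claw":1}]' 40
```

```text
clock: 18.05
position: [0.6277, 0.2088, 0.1119]
tool_rot: [3.102, 1.568, 1.517]
force: [-2.0, -0.3, 4.5]
grip_width: 0.0434
```

```bash
python3 -m creep '[{"wx":0,"wy":0,"wz":0,"tx":0,"ty":0,"tz":0,"claw":0.5},{"wx":0,"wy":0,"wz":0,"tx":0,"ty":0,"tz":0,"claw":0.3},{"wx":0,"wy":0,"wz":0,"tx":0,"ty":0,"tz":0,"claw":0.1},{"wx":0,"wy":0,"wz":0,"tx":0,"ty":0,"tz":0,"claw":0},{"wx":0,"wy":0,"wz":0,"tx":-0.03,"ty":0,"tz":0,"claw":0},{"wx":0,"wy":0,"wz":0,"tx":-0.08,"ty":0,"tz":0,"claw":0},{"wx":0,"wy":0,"wz":0,"tx":-0.12,"ty":0,"tz":0,"claw":0},{"wx":0,"wy":0,"wz":0,"tx":-0.12,"ty":0,"tz":0,"claw":0}]' 40
python3 w.py w11
python3 -c "
from h import *
c=cv2.imread('pics/w11.png');cv2.imwrite('pics/w11c.png',cv2.resize(c[60:310,190:370],None,fx=2.4,fy=2.4,interpolation=2))
go([.425,-.157,.16],np.radians(0))"
```

```text
clock: 18.85
position: [0.6299, 0.2087, 0.2376]
tool_rot: [2.26, 1.561, 0.674]
force: [1.0, 0.5, 0.2]
grip_width: 0.0856
18.9 [0.6288 0.2087 0.2347] 0.08510122582564747
t 18.9 shift [ 0.072  -0.1989  0.3689] turn [-0.8 -0.3 -0.2] q7 -0.21 pos [0.6288 0.2087 0.2347]
```

View pics/w11c.png

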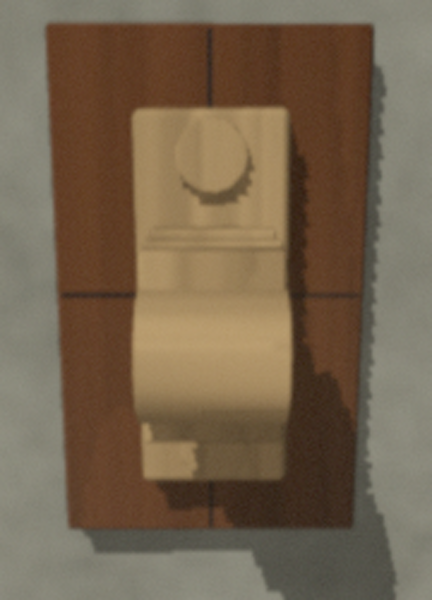

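Housing sits centred and straight on the column. Next, the wooden disc.

```bash
python3 -m creep '[{"wx":4,"wy":0,"wz":0,"tx":0,"ty":-0.022,"tz":0.042,"claw":0},{"wx":8,"wy":0,"wz":0,"tx":0,"ty":-0.044,"tz":0.084,"claw":0},{"wx":12,"wy":0,"wz":0,"tx":0.01,"ty":-0.066,"tz":0.126,"claw":0},{"wx":16,"wy":0,"wz":0,"tx":0.02,"ty":-0.088,"tz":0.168,"claw":0},{"wx":20,"wy":0,"wz":0,"tx":0.03,"ty":-0.11,"tz":0.21,"claw":0},{"wx":24,"wy":0,"wz":0,"tx":0.04,"ty":-0.132,"tz":0.252,"claw":0},{"wx":27,"wy":0,"wz":0,"tx":0.05,"ty":-0.154,"tz":0.294,"claw":0},{"wx":29,"wy":0,"wz":0,"tx":0.06,"ty":-0.176,"tz":0.33,"claw":0}]' 40
python3 -c "
from h import *
go([.425,-.157,.16],np.radians(-30))"
```

```text
clock: 19.7
position: [0.4467, -0.1201, 0.1714]
tool_rot: [3.015, 1.565, 0.921]
force: [0.9, -1.0, -0.1]
grip_width: 0.0854
t 19.7 shift [ 0.0112 -0.0004  0.0428] turn [ 0.  -0.3 -0. ] q7 -0.03 pos [ 0.4467 -0.1201  0.1714]
```

```bash
python3 -m creep '[{"wx":0,"wy":-0.3,"wz":0,"tx":0.011,"ty":0,"tz":0.043,"claw":0},{"wx":0,"wy":-0.3,"wz":0,"tx":0.011,"ty":0,"tz":0.043,"claw":0},{"wx":0,"wy":-0.3,"wz":0,"tx":0.011,"ty":0,"tz":0.043,"claw":0},{"wx":0,"wy":-0.3,"wz":0,"tx":0.011,"ty":0,"tz":0.043,"claw":0}]' 40
python3 w.py w12
```

```text
clock: 20.1
position: [0.4256, -0.1566, 0.16]
tool_rot: [2.113, 1.57, 0.02]
force: [-0.2, 0.9, 0.5]
grip_width: 0.0854
20.15 [ 0.4258 -0.1564  0.1601] 0.08554542487709156
```

View pics/w12.png

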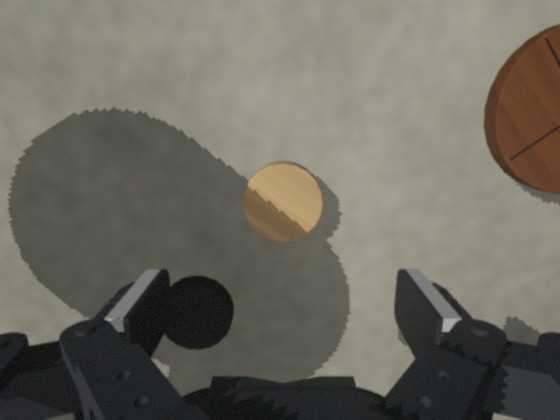

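Run:
```python
from h import *; import pickle
c=pickle.load(open('pics/w12.pkl','rb'))
d=atz(c,283.5,203,.018);b=atz(c,198,312,.018);print(d,b,b-d)
a=np.radians(-30);y=np.array([np.cos(a),np.sin(a)]);n=np.array([-y[1],y[0]]);r=(b-d)[:2];print('along jaw',r@y,'perp',r@n)
print('ends',atz(c,244,202,.015),atz(c,323,202,.015))
go([d[0],d[1],.019],a)
```

```text
[ 0.42565213 -0.15674948  0.018     ] [ 0.32159329 -0.20059983  0.018     ] [-0.10405885 -0.04385035  0.        ]
along jaw -0.06819243011101543 perp -0.09000493939241797
ends [ 0.40014177 -0.1420699   0.015     ] [ 0.45119575 -0.17138029  0.015     ]
t 20.15 shift [ 0.1411 -0.      0.0004] turn [ 0.1 -0.  -0. ] q7 0.07 pos [ 0.4258 -0.1564  0.1601]
```

```bash
python3 -m creep '[{"wx":0,"wy":0,"wz":0,"tx":0.03,"ty":0,"tz":0,"claw":0},{"wx":0,"wy":0,"wz":0,"tx":0.07,"ty":0,"tz":0,"claw":0},{"wx":0,"wy":0,"wz":0,"tx":0.11,"ty":0,"tz":0,"claw":0},{"wx":0,"wy":0,"wz":0,"tx":0.13,"ty":0,"tz":0,"claw":0},{"wx":0,"wy":0,"wz":0,"tx":0.14,"ty":0,"tz":0,"claw":0},{"wx":0,"wy":0,"wz":0,"tx":0.141,"ty":0,"tz":0,"claw":0},{"wx":0,"wy":0,"wz":0,"tx":0.141,"ty":0,"tz":0,"claw":0.2},{"wx":0,"wy":0,"wz":0,"tx":0.141,"ty":0,"tz":0,"claw":0.4}]' 30
python3 -m creep '[{"wx":0,"wy":0,"wz":0,"tx":0,"ty":0,"tz":0,"claw":1},{"wx":0,"wy":0,"wz":0,"tx":0,"ty":0,"tz":0,"claw":1},{"wx":0,"wy":0,"wz":0,"tx":0,"ty":0,"tz":0,"claw":1},{"wx":0,"wy":0,"wz":0,"tx":0,"ty":0,"tz":0,"claw":1}]' 30
python3 -c "
from h import *
go([.6385,-.2027,.12],np.radians(-30))"
```

```text
clock: 20.95
position: [0.4266, -0.1563, 0.0201]
tool_rot: [1.902, 1.568, -0.19]
force: [0.8, -0.5, 24.8]
grip_width: 0.0588
clock: 21.35
position: [0.4268, -0.1563, 0.0204]
tool_rot: [1.939, 1.568, -0.153]
force: [-0.9, 1.2, 5.1]
grip_width: 0.0587
t 21.35 shift [-0.099   0.207  -0.0651] turn [ 0.2 -0.1 -0.2] q7 0.25 pos [ 0.4268 -0.1563  0.0204]
```

```bash
python3 -m creep '[{"wx":0,"wy":0,"wz":0,"tx":-0.03,"ty":0,"tz":0,"claw":1},{"wx":0,"wy":0,"wz":0,"tx":-0.06,"ty":0.01,"tz":-0.003,"claw":1},{"wx":0,"wy":0,"wz":0,"tx":-0.09,"ty":0.04,"tz":-0.013,"claw":1},{"wx":0,"wy":0,"wz":0,"tx":-0.099,"ty":0.085,"tz":-0.027,"claw":1},{"wx":0,"wy":0,"wz":0,"tx":-0.099,"ty":0.13,"tz":-0.041,"claw":1},{"wx":0,"wy":0,"wz":0,"tx":-0.099,"ty":0.175,"tz":-0.055,"claw":1},{"wx":0,"wy":0,"wz":-0.2,"tx":-0.099,"ty":0.207,"tz":-0.065,"claw":1},{"wx":0,"wy":0,"wz":-0.2,"tx":-0.099,"ty":0.207,"tz":-0.065,"claw":1}]' 30
python3 -m creep '[{"wx":0,"wy":0,"wz":0,"tx":0,"ty":0,"tz":0,"claw":1},{"wx":0,"wy":0,"wz":0,"tx":0,"ty":0,"tz":0,"claw":1}]' 30
python3 w.py w13
python3 -c "
from h import *
c=cv2.imread('pics/w13.png');cv2.imwrite('pics/w13c.png',cv2.resize(c[90:410,120:460],None,fx=1.8,fy=1.8,interpolation=2))
go([.6385,-.2027,.12],np.radians(-30))"
```

```text
clock: 22.15
position: [0.6415, -0.2031, 0.1193]
tool_rot: [2.536, 1.57, 0.446]
force: [-0.6, 0.4, -1.0]
grip_width: 0.0585
clock: 22.35
position: [0.6408, -0.2029, 0.119]
tool_rot: [-2.629, 1.57, 1.564]
force: [-0.2, -0.2, 0.6]
grip_width: 0.0584
22.4 [ 0.6407 -0.2029  0.1192] 0.05812820201526583
t 22.4 shift [-0.0008 -0.002   0.0009] turn [ 0.2 -0.   0. ] q7 0.05 pos [ 0.6407 -0.2029  0.1192]
```

View pics/w13.png

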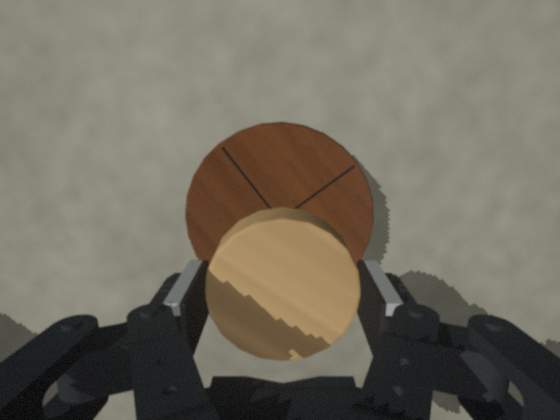

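Run:
```python
from h import *; import pickle
c=pickle.load(open('pics/w13.pkl','rb'))
g=lambda u,v:atz(c,u,v,.018)
l=lambda p,q:np.cross([*p,1],[*q,1])
x=np.cross(l((222,148),(270,206)),l((354,167),(296,207)));x=x/x[2];print(x,g(*x[:2]))
pts=np.array([g(*p)[:2] for p in((186,211),(373,205),(281,122),(211,153),(350,148),(190,190),(240,129),(322,129))])
A=np.c_[2*pts,np.ones(len(pts))];s=np.linalg.lstsq(A,(pts**2).sum(1),rcond=None)[0];print('circ',s[:2],np.sqrt(s[2]+s[:2]@s[:2]))
print('disc',atz(c,283,289,.1175),atz(c,206,289,.1175),atz(c,361,289,.1175))
```

```text
[279.97426192 218.05223316   1.        ] [ 0.63897975 -0.2016594   0.018     ]
circ [ 0.63984238 -0.20119258] 0.058933005627849845
disc [ 0.64120645 -0.20168956  0.1175    ] [ 0.61615784 -0.18740974  0.1175    ] [ 0.66656463 -0.21614586  0.1175    ]
```

```bash
python3 -m creep '[{"wx":0,"wy":0,"wz":0,"tx":0.02,"ty":-0.0017,"tz":0.001,"claw":1},{"wx":0,"wy":0,"wz":0,"tx":0.05,"ty":-0.0017,"tz":0.001,"claw":1},{"wx":0,"wy":0,"wz":0,"tx":0.068,"ty":-0.0017,"tz":0.001,"claw":1},{"wx":0,"wy":0,"wz":0,"tx":0.075,"ty":-0.0017,"tz":0.001,"claw":1},{"wx":0,"wy":0,"wz":0,"tx":0.078,"ty":-0.0017,"tz":0.001,"claw":1},{"wx":0,"wy":0,"wz":0,"tx":0.079,"ty":-0.0017,"tz":0.001,"claw":1},{"wx":0,"wy":0,"wz":0,"tx":0.079,"ty":-0.0017,"tz":0.001,"claw":1},{"wx":0,"wy":0,"wz":0,"tx":0.079,"ty":-0.0017,"tz":0.001,"claw":1}]' 30
python3 -m creep '[{"wx":0,"wy":0,"wz":0,"tx":0.001,"ty":0,"tz":0,"claw":1},{"wx":0,"wy":0,"wz":0,"tx":0.0015,"ty":0,"tz":0,"claw":1},{"wx":0,"wy":0,"wz":0,"tx":0.0015,"ty":0,"tz":0,"claw":1}]' 30
```

```text
clock: 23.2
position: [0.6392, -0.203, 0.0411]
tool_rot: [2.439, 1.569, 0.349]
force: [-0.4, -0.4, 0.6]
grip_width: 0.0585
clock: 23.5
position: [0.6392, -0.2029, 0.0396]
tool_rot: [2.451, 1.569, 0.361]
force: [-1.6, -0.4, -0.4]
grip_width: 0.0585
```

```bash
python3 -m creep '[{"wx":0,"wy":0,"wz":0,"tx":0.0005,"ty":0,"tz":0,"claw":1},{"wx":0,"wy":0,"wz":0,"tx":0.001,"ty":0,"tz":0,"claw":1},{"wx":0,"wy":0,"wz":0,"tx":0.0013,"ty":0,"tz":0,"claw":1},{"wx":0,"wy":0,"wz":0,"tx":0.0013,"ty":0,"tz":0,"claw":1}]' 30
```

```text
clock: 23.9
position: [0.6393, -0.203, 0.0385]
tool_rot: [2.449, 1.569, 0.359]
force: [-1.2, 1.3, 4.1]
grip_width: 0.0587
```

```bash
python3 -m creep '[{"wx":0,"wy":0,"wz":0,"tx":0,"ty":0,"tz":0,"claw":0.2},{"wx":0,"wy":0,"wz":0,"tx":0,"ty":0,"tz":0,"claw":0.1},{"wx":0,"wy":0,"wz":0,"tx":0,"ty":0,"tz":0,"claw":0},{"wx":0,"wy":0,"wz":0,"tx":0,"ty":0,"tz":0,"claw":0},{"wx":0,"wy":0,"wz":0,"tx":-0.03,"ty":0,"tz":0,"claw":0},{"wx":0,"wy":0,"wz":0,"tx":-0.08,"ty":0,"tz":0,"claw":0},{"wx":0,"wy":0,"wz":0,"tx":-0.13,"ty":0,"tz":0,"claw":0},{"wx":0,"wy":0,"wz":0,"tx":-0.16,"ty":0,"tz":0,"claw":0}]' 30
python3 w.py w14
python3 -c "
from h import *
go([.378,.2975,.20],np.radians(-10))
go([.378,.2975,.20],np.radians(40))"
```

```text
clock: 24.7
position: [0.6396, -0.2037, 0.2024]
tool_rot: [2.003, 1.566, -0.088]
force: [0.5, 0.1, -0.0]
grip_width: 0.0853
24.75 [ 0.641  -0.2043  0.2062] 0.08581708899707195
t 24.75 shift [ 0.0031 -0.4775 -0.3049] turn [-19.8  -0.1  -0.5] q7 0.02 pos [ 0.641  -0.2043  0.2062]
t 24.75 shift [ 0.0031 -0.4775 -0.3049] turn [-69.8   0.1  -0.5] q7 0.02 pos [ 0.641  -0.2043  0.2062]
```

View pics/w14.png

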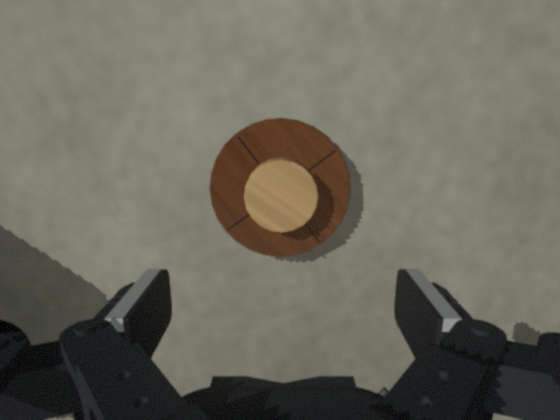

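```bash
python3 - <<'E'
from h import *; import pickle
c=pickle.load(open('pics/w14.pkl','rb'))
print('disc',atz(c,281,195.5,.036)); 
pts=np.array([atz(c,*p,.018)[:2] for p in((210.5,188),(350.5,187),(280,118.5),(280,256))]);print(pts, pts.mean(0))
E
python3 -m creep '[{"wx":-3,"wy":0,"wz":0,"tx":0,"ty":-0.035,"tz":-0.022,"claw":0},{"wx":-6,"wy":0,"wz":0,"tx":0,"ty":-0.075,"tz":-0.048,"claw":0},{"wx":-9,"wy":0,"wz":0,"tx":0,"ty":-0.115,"tz":-0.073,"claw":0},{"wx":-12,"wy":0,"wz":0,"tx":0,"ty":-0.155,"tz":-0.099,"claw":0},{"wx":-15,"wy":0,"wz":0,"tx":0,"ty":-0.195,"tz":-0.125,"claw":0},{"wx":-18,"wy":0,"wz":0,"tx":0,"ty":-0.235,"tz":-0.15,"claw":0},{"wx":-20,"wy":0,"wz":0,"tx":0,"ty":-0.275,"tz":-0.176,"claw":0},{"wx":-20,"wy":0,"wz":0,"tx":0,"ty":-0.315,"tz":-0.201,"claw":0}]' 30
python3 -c "
from h import *
go([.378,.2975,.20],np.radians(-10))"
```

```text
disc [ 0.63878585 -0.20276015  0.036     ]
[[ 0.58833418 -0.17103245]
 [ 0.69138674 -0.22902778]
 [ 0.66762936 -0.15077015]
 [ 0.60867307 -0.25348917]] [ 0.63900584 -0.20107989]
clock: 25.55
position: [0.4662, 0.1282, 0.2041]
tool_rot: [1.631, 1.562, -0.109]
force: [1.2, 0.9, 0.1]
grip_width: 0.0856
t 25.55 shift [ 0.0031 -0.1155 -0.152 ] turn [ 0.3 -0.  -0.5] q7 -0.3 pos [0.4662 0.1282 0.2041]
```

Disc is within about 2 mm of the round board's centre. I carry on to the plug.

```bash
python3 -m creep '[{"wx":0,"wy":0,"wz":-0.5,"tx":0.003,"ty":-0.029,"tz":-0.038,"claw":0},{"wx":0,"wy":0,"wz":-0.5,"tx":0.01,"ty":-0.058,"tz":-0.076,"claw":0},{"wx":0,"wy":0,"wz":-0.5,"tx":0.02,"ty":-0.087,"tz":-0.114,"claw":0},{"wx":0,"wy":0,"wz":-0.5,"tx":0.033,"ty":-0.1155,"tz":-0.152,"claw":0},{"wx":0,"wy":0,"wz":-0.5,"tx":0.033,"ty":-0.1155,"tz":-0.152,"claw":0},{"wx":0,"wy":0,"wz":-0.5,"tx":0.033,"ty":-0.1155,"tz":-0.152,"claw":0},{"wx":0,"wy":0,"wz":-0.5,"tx":0.033,"ty":-0.1155,"tz":-0.152,"claw":0}]' 30
python3 w.py w15
```

```text
clock: 26.25
position: [0.3788, 0.2967, 0.1702]
tool_rot: [2.067, 1.57, 0.326]
force: [0.4, -0.7, -0.7]
grip_width: 0.0852
26.3 [0.3789 0.2966 0.1703] 0.08512481561432686
```

View pics/w15.png

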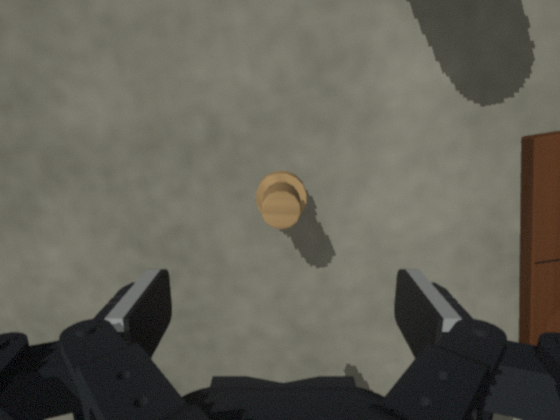

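Run:
```python
from h import *; import pickle
c=pickle.load(open('pics/w15.pkl','rb'))
a=atz(c,281,209,.05);b=atz(c,281.5,195,.014);print(a,b)
m=(a+b)/2
go([m[0],m[1],.033],np.radians(-10))
```

```text
[0.37726579 0.29827599 0.05      ] [0.37778393 0.29994374 0.014     ]
t 26.3 shift [ 0.1373 -0.0019 -0.0022] turn [ 0.2 -0.  -0.1] q7 -0.67 pos [0.3789 0.2966 0.1703]
```

```bash
python3 -m creep '[{"wx":0,"wy":0,"wz":0,"tx":0.03,"ty":-0.002,"tz":-0.002,"claw":0},{"wx":0,"wy":0,"wz":0,"tx":0.07,"ty":-0.002,"tz":-0.002,"claw":0},{"wx":0,"wy":0,"wz":0,"tx":0.11,"ty":-0.002,"tz":-0.002,"claw":0},{"wx":0,"wy":0,"wz":0,"tx":0.13,"ty":-0.002,"tz":-0.002,"claw":0},{"wx":0,"wy":0,"wz":0,"tx":0.134,"ty":-0.002,"tz":-0.002,"claw":0},{"wx":0,"wy":0,"wz":0,"tx":0.134,"ty":-0.002,"tz":-0.002,"claw":0},{"wx":0,"wy":0,"wz":0,"tx":0.134,"ty":-0.002,"tz":-0.002,"claw":0.3},{"wx":0,"wy":0,"wz":0,"tx":0.134,"ty":-0.002,"tz":-0.002,"claw":0.5}]' 25
python3 -m creep '[{"wx":0,"wy":0,"wz":0,"tx":0,"ty":0,"tz":0,"claw":0.6},{"wx":0,"wy":0,"wz":0,"tx":0,"ty":0,"tz":0,"claw":0.7},{"wx":0,"wy":0,"wz":0,"tx":0,"ty":0,"tz":0,"claw":1},{"wx":0,"wy":0,"wz":0,"tx":0,"ty":0,"tz":0,"claw":1},{"wx":0,"wy":0,"wz":0,"tx":0,"ty":0,"tz":0,"claw":1},{"wx":0,"wy":0,"wz":0,"tx":0,"ty":0,"tz":0,"claw":1}]' 25
python3 -c "
from h import *
go([.639,-.202,.20],np.radians(-10))"
```

```text
clock: 27.1
position: [0.378, 0.2993, 0.0376]
tool_rot: [2.399, 1.568, 0.657]
force: [-0.9, -0.6, 0.6]
grip_width: 0.059
clock: 27.7
position: [0.3783, 0.2997, 0.0383]
tool_rot: [2.488, 1.567, 0.746]
force: [-1.6, -0.7, 14.3]
grip_width: 0.0276
t 27.7 shift [-0.1624  0.3427  0.4495] turn [ 0.2 -0.2 -0.1] q7 -0.55 pos [0.3783 0.2997 0.0383]
```

```bash
python3 -m creep '[{"wx":0,"wy":0,"wz":0,"tx":-0.03,"ty":0,"tz":0,"claw":1},{"wx":0,"wy":0,"wz":0,"tx":-0.07,"ty":0,"tz":0,"claw":1},{"wx":0,"wy":0,"wz":0,"tx":-0.11,"ty":0.005,"tz":0.007,"claw":1},{"wx":0,"wy":0,"wz":0,"tx":-0.145,"ty":0.02,"tz":0.026,"claw":1},{"wx":0,"wy":0,"wz":0,"tx":-0.162,"ty":0.04,"tz":0.052,"claw":1},{"wx":0,"wy":0,"wz":0,"tx":-0.162,"ty":0.07,"tz":0.092,"claw":1},{"wx":0,"wy":0,"wz":0,"tx":-0.162,"ty":0.1,"tz":0.131,"claw":1},{"wx":0,"wy":0,"wz":0,"tx":-0.162,"ty":0.13,"tz":0.17,"claw":1}]' 25
python3 -c "
from h import *
go([.639,-.202,.15],np.radians(-10))"
```

```text
clock: 28.5
position: [0.4775, 0.1081, 0.2006]
tool_rot: [2.492, 1.565, 0.751]
force: [1.0, 1.8, -0.2]
grip_width: 0.027
t 28.5 shift [0.0501 0.2115 0.2785] turn [ 0.3 -0.2 -0.2] q7 -0.24 pos [0.4775 0.1081 0.2006]
```

```bash
python3 -m creep '[{"wx":0,"wy":0,"wz":0,"tx":0,"ty":0.028,"tz":0.037,"claw":1},{"wx":0,"wy":0,"wz":0,"tx":0,"ty":0.056,"tz":0.074,"claw":1},{"wx":0,"wy":0,"wz":0,"tx":0,"ty":0.084,"tz":0.111,"claw":1},{"wx":0,"wy":0,"wz":0,"tx":0.01,"ty":0.112,"tz":0.148,"claw":1},{"wx":0,"wy":0,"wz":0,"tx":0.02,"ty":0.14,"tz":0.185,"claw":1},{"wx":0,"wy":0,"wz":0,"tx":0.035,"ty":0.17,"tz":0.224,"claw":1},{"wx":0.3,"wy":-0.2,"wz":-0.2,"tx":0.05,"ty":0.2,"tz":0.263,"claw":1},{"wx":0.3,"wy":-0.2,"wz":-0.2,"tx":0.05,"ty":0.2115,"tz":0.2785,"claw":1}]' 25
python3 -m creep '[{"wx":0,"wy":0,"wz":0,"tx":0,"ty":0,"tz":0,"claw":1},{"wx":0,"wy":0,"wz":0,"tx":0,"ty":0,"tz":0,"claw":1},{"wx":0,"wy":0,"wz":0,"tx":0,"ty":0,"tz":0,"claw":1}]' 25
python3 w.py w16
python3 -c "
from h import *
go([.639,-.202,.10],np.radians(-10))"
```

```text
clock: 29.3
position: [0.6388, -0.206, 0.1482]
tool_rot: [-1.233, 1.568, -2.982]
force: [-0.9, 0.6, 0.7]
grip_width: 0.0276
clock: 29.6
position: [0.6387, -0.2046, 0.1484]
tool_rot: [-1.54, 1.568, 2.995]
force: [-0.3, 0.9, 0.2]
grip_width: 0.0274
29.65 [ 0.6388 -0.2044  0.1485] 0.02714402848399004
t 29.65 shift [ 0.0485 -0.0001 -0.0024] turn [-0.1  0.   0.1] q7 0.34 pos [ 0.6388 -0.2044  0.1485]
```

View pics/w16.png

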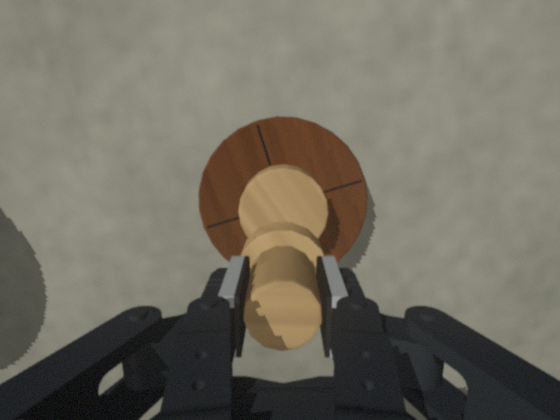

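Run:
```python
from h import *; import pickle
c=pickle.load(open('pics/w16.pkl','rb'))
print('stem',atz(c,284,311,.160),'edges',np.linalg.norm(atz(c,246,311,.160)-atz(c,321.5,311,.160)))
print('collar',atz(c,284.5,224,.124),'(far edge)')
print('disc',atz(c,283.2,165.5,.036),'far', atz(c,239,207,.036),atz(c,327.5,207,.036))
y=np.array([np.cos(np.radians(-10)),np.sin(np.radians(-10))]);n=np.array([-y[1],y[0]])
print('collar c',atz(c,284.5,224,.124)[:2]-.02*n,'disc c',atz(c,283.2,165.5,.036)[:2]-.03*n)
```

```text
stem [ 0.63857224 -0.20475898  0.16      ] edges 0.02578441215324794
collar [ 0.64228609 -0.18506988  0.124     ] (far edge)
disc [ 0.64370236 -0.1730198   0.036     ] far [ 0.61025975 -0.19487197  0.036     ] [ 0.66758421 -0.20505782  0.036     ]
collar c [ 0.63881312 -0.20476604] disc c [ 0.63849291 -0.20256403]
```

```bash
python3 -m creep '[{"wx":0,"wy":0,"wz":0,"tx":0.02,"ty":0,"tz":-0.002,"claw":1},{"wx":0,"wy":0,"wz":0,"tx":0.045,"ty":0,"tz":-0.002,"claw":1},{"wx":0,"wy":0,"wz":0,"tx":0.06,"ty":0,"tz":-0.002,"claw":1},{"wx":0,"wy":0,"wz":0,"tx":0.067,"ty":0,"tz":-0.002,"claw":1},{"wx":0,"wy":0,"wz":0,"tx":0.07,"ty":0,"tz":-0.002,"claw":1},{"wx":0,"wy":0,"wz":0,"tx":0.072,"ty":0,"tz":-0.002,"claw":1},{"wx":0,"wy":0,"wz":0,"tx":0.072,"ty":0,"tz":-0.002,"claw":1},{"wx":0,"wy":0,"wz":0,"tx":0.072,"ty":0,"tz":-0.002,"claw":1}]' 25
python3 -m creep '[{"wx":0,"wy":0,"wz":0,"tx":0.0005,"ty":0,"tz":0,"claw":1},{"wx":0,"wy":0,"wz":0,"tx":0.001,"ty":0,"tz":0,"claw":1},{"wx":0,"wy":0,"wz":0,"tx":0.001,"ty":0,"tz":0,"claw":1}]' 25
```

```text
clock: 30.45
position: [0.6393, -0.2026, 0.0772]
tool_rot: [-1.549, 1.57, 2.987]
force: [0.1, 0.4, -0.4]
grip_width: 0.0272
clock: 30.75
position: [0.6394, -0.2026, 0.0763]
tool_rot: [-1.564, 1.57, 2.972]
force: [0.1, 0.3, -0.3]
grip_width: 0.0271
```

```bash
python3 -m creep '[{"wx":0,"wy":0,"wz":0,"tx":0.0005,"ty":0,"tz":0,"claw":1},{"wx":0,"wy":0,"wz":0,"tx":0.001,"ty":0,"tz":0,"claw":1},{"wx":0,"wy":0,"wz":0,"tx":0.0015,"ty":0,"tz":0,"claw":1},{"wx":0,"wy":0,"wz":0,"tx":0.0015,"ty":0,"tz":0,"claw":1}]' 25
```

```text
clock: 31.15
position: [0.6393, -0.2026, 0.0747]
tool_rot: [-1.559, 1.57, 2.977]
force: [-0.5, -0.8, 0.0]
grip_width: 0.0271
```

```bash
python3 -m creep '[{"wx":0,"wy":0,"wz":0,"tx":0.0005,"ty":0,"tz":0,"claw":1},{"wx":0,"wy":0,"wz":0,"tx":0.0008,"ty":0,"tz":0,"claw":1},{"wx":0,"wy":0,"wz":0,"tx":0.0008,"ty":0,"tz":0,"claw":1}]' 25
```

```text
clock: 31.45
position: [0.6393, -0.2027, 0.0744]
tool_rot: [-1.66, 1.57, 2.875]
force: [-2.6, 0.7, 8.6]
grip_width: 0.0274
```

```bash
python3 -m creep '[{"wx":0,"wy":0,"wz":0,"tx":0,"ty":0,"tz":0,"claw":0.5},{"wx":0,"wy":0,"wz":0,"tx":0,"ty":0,"tz":0,"claw":0.3},{"wx":0,"wy":0,"wz":0,"tx":0,"ty":0,"tz":0,"claw":0.1},{"wx":0,"wy":0,"wz":0,"tx":0,"ty":0,"tz":0,"claw":0},{"wx":0,"wy":0,"wz":0,"tx":-0.03,"ty":0,"tz":0,"claw":0},{"wx":0,"wy":0,"wz":0,"tx":-0.08,"ty":0,"tz":0,"claw":0},{"wx":0,"wy":0,"wz":0,"tx":-0.12,"ty":0,"tz":0,"claw":0},{"wx":0,"wy":0,"wz":0,"tx":-0.12,"ty":0,"tz":0,"claw":0}]' 25
python3 w.py w17
python3 -m creep '[{"wx":0,"wy":0,"wz":0,"tx":-0.02,"ty":-0.03,"tz":0.03,"claw":0},{"wx":0,"wy":0,"wz":0,"tx":-0.03,"ty":-0.06,"tz":0.06,"claw":0},{"wx":0,"wy":0,"wz":0,"tx":-0.03,"ty":-0.1,"tz":0.08,"claw":0},{"wx":0,"wy":0,"wz":0,"tx":-0.03,"ty":-0.13,"tz":0.1,"claw":0},{"wx":0,"wy":0,"wz":0,"tx":-0.03,"ty":-0.17,"tz":0.11,"claw":0},{"wx":0,"wy":0,"wz":0,"tx":-0.03,"ty":-0.2,"tz":0.12,"claw":0},{"wx":0,"wy":0,"wz":0,"tx":-0.03,"ty":-0.2,"tz":0.12,"claw":0},{"wx":0,"wy":0,"wz":0,"tx":-0.03,"ty":-0.2,"tz":0.12,"claw":0}]' 25
python3 - <<'E'
from h import *
for n in('top','scene'): cv2.imwrite(f'pics/{n}9.png',bot.grab_frame(n))
t=cv2.imread('pics/top9.png');s=cv2.imread('pics/scene9.png')
cv2.imwrite('pics/t9a.png',cv2.resize(t[100:230,130:390],None,fx=3,fy=3,interpolation=2))
cv2.imwrite('pics/s9a.png',cv2.resize(s[120:300,240:400],None,fx=3.3,fy=3.3,interpolation=2))
E
```

```text
clock: 32.25
position: [0.6415, -0.2038, 0.2001]
tool_rot: [1.492, 1.564, -0.256]
force: [0.2, -0.4, 0.3]
grip_width: 0.0852
32.3 [ 0.6405 -0.2031  0.1972] 0.08528324873085079
clock: 33.1
position: [0.4221, -0.2859, 0.2262]
tool_rot: [1.696, 1.568, -0.053]
force: [0.3, 0.2, 0.9]
grip_width: 0.0856
```

View pics/w17.png

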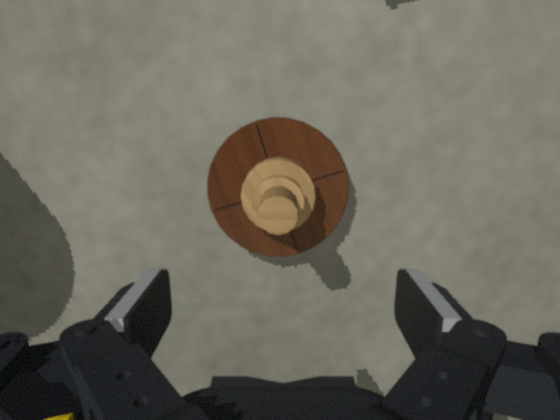

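View pics/top9.png

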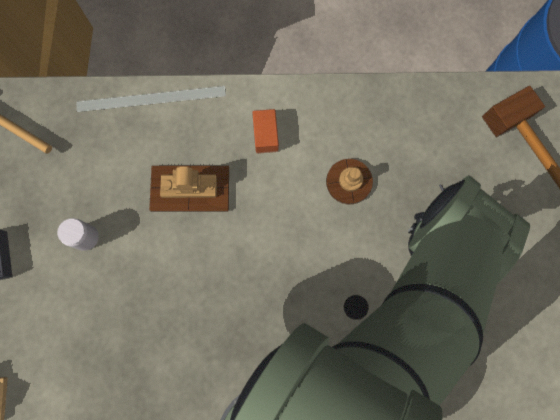

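View pics/t9a.png

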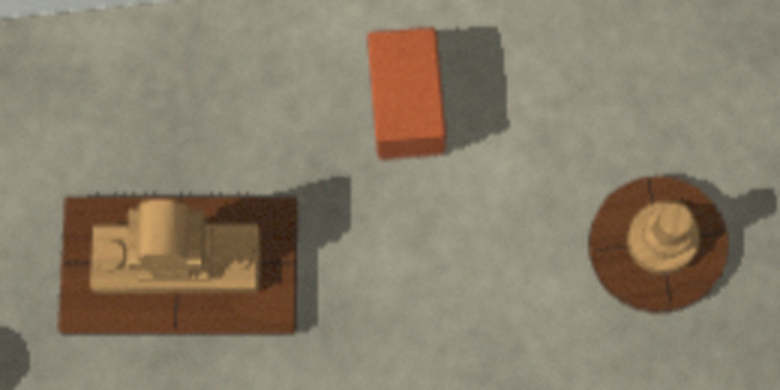

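View pics/s9a.png

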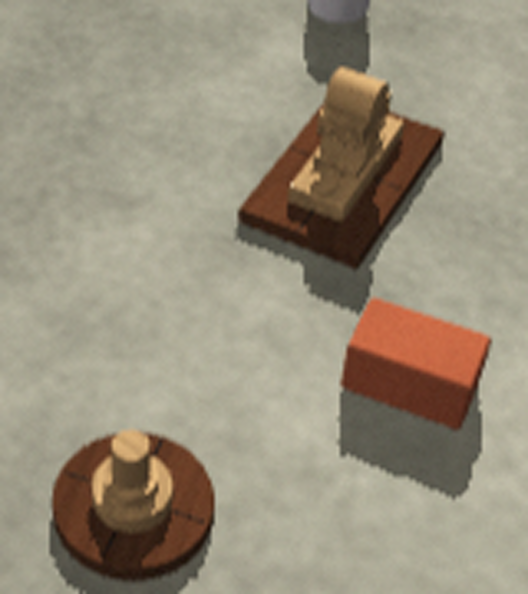

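Run:
```python
from h import *; import pickle
c=pickle.load(open('pics/w17.pkl','rb'))
print('plug',atz(c,278,215,.086),'disc',atz(c,278.3,195.5,.036))
c=pickle.load(open('pics/w11.pkl','rb'))
f=lambda u,v,z:atz(c,190+(u+.5)/2.4-.5,60+(v+.5)/2.4-.5,z).round(4)
print('housing base far',f(140,250,.097),f(286,250,.097),'near',f(146,440,.097),'barrel',f(133,350,.105),f(292,350,.105))
print('foot',[f(*p,.038) for p in((132,109),(290,109),(285,480),(143,480))])
import os
a=cv2.imread('pics/scene0.png');b=cv2.imread('pics/scene9.png')
cv2.imwrite('pics/cmp.png',np.hstack([a[60:400,120:400],b[60:400,120:400]]))
```

```text
plug [ 0.63827568 -0.20462241  0.086     ] disc [ 0.6385696  -0.20259406  0.036     ]
housing base far [0.6059 0.2392 0.097 ] [0.6493 0.2385 0.097 ] near [0.6055 0.1794 0.097 ] barrel [0.6034 0.2106 0.105 ] [0.6506 0.2098 0.105 ]
foot [array([0.5998, 0.2807, 0.038 ]), array([0.6549, 0.28  , 0.038 ]), array([0.6537, 0.1412, 0.038 ]), array([0.5985, 0.1421, 0.038 ])]
```

View pics/cmp.png

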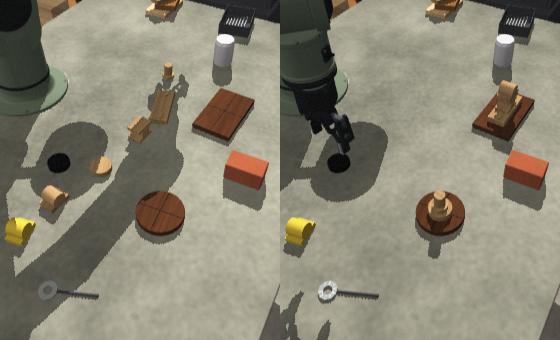

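The final images show both stacks upright and centred to within about 2 mm. The brick, tin, draw eye, yellow piece and black disc sit at their first pixels. Handing in.

```bash
python3 -m creep '[{"wx":0,"wy":0,"wz":0,"tx":0,"ty":0,"tz":0,"claw":0},{"wx":0,"wy":0,"wz":0,"tx":0,"ty":0,"tz":0,"claw":0}]' 25; python3 -c "
from workcell import bot
print(bot.job_done())"
```

```text
clock: 33.4
position: [0.4236, -0.2854, 0.2257]
tool_rot: [1.544, 1.568, -0.201]
force: [-0.0, 0.3, 0.3]
grip_width: 0.0856
the job is handed in; nothing more can be done
None
```

I stacked the foot, column and housing on the oblong board and the disc and plug on the round board, then handed the job in at about 33 s with the arm clear of everything.

- **Centring:** in the last wrist images each piece is within about 2 mm of the centre of what it rests on. The pedestal pieces line up with the board's long sides to about 1°.
- **Seating:** each piece was lowered until the force showed contact, and both stacks look upright in the final pictures. I did not measure their heights again after release.
- **Bystanders:** the brick, tin and draw eye, and the yellow and black lookalikes, look to be where they were in the first scene picture.
- **Disagreements:** heights found from the fixed cameras read mostly 1–8 mm below the stated ones. I used the stated heights to work out positions and contact forces to set each piece down. The arm hid the draw eye in the last top view, so I checked it in the scene view only.

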